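# Make up two model-car kits from the stock

## Task

Make up two kits from the parts on the bench: the large wheel, the gear motor and the battery holder go in the three-compartment tray, the small wheel and the servo in the two-compartment tray. Set each part down gently, the same way up as it is now and flat on the tray's floor, in the middle of a compartment of its own (any compartment of the right tray will do). Leave the middle-sized wheel, the mug and the multimeter where they are.

Things in the scene. Friction and masses are not known exactly. Their poses are not given: they have to be found in the camera images.
- tray3: Three-compartment kit tray: grey plastic, fixed to the table, 282 (y) x 141 (x) mm, three equal compartments in a row along y, each 90 (y) x 135 (x) mm inside, centred at x = 0, y = -93, 0 and +93 mm. White walls 3 mm thick, tops 11 mm above the table; upper face of the floor 3 mm above the table. Origin: centre of its underside, at table height; x points away from the robot within 0.2 rad, z up.
- tray2: Two-compartment kit tray: grey plastic, fixed to the table, 189 (y) x 141 (x) mm, two equal compartments in a row along y, each 90 (y) x 135 (x) mm inside, centred at x = 0, y = -46.5 and +46.5 mm. White walls 3 mm thick, tops 11 mm above the table; upper face of the floor 3 mm above the table. Origin: centre of its underside, at table height; x points away from the robot within 0.2 rad, z up.
- wheel_large: Large wheel, the largest of three, lying flat: black rubber tyre with a white spoked hub on its upper face; plain round side to grip. 60 mm across, 26 mm high, about 60 g. Origin: centre of its underside, on the table at the start; z up.
- wheel_small: Small wheel, the smallest of three, lying flat: black rubber tyre with a white spoked hub on its upper face; plain round side to grip. 34 mm across, 18 mm high, about 25 g. Origin: centre of its underside, on the table at the start; z up.
- gear_motor: Gear motor lying on its side: bright round can (24 mm across, x -33 to -5 mm), dark square gearbox (24 x 24 mm, x -5 to +23) and a thin shaft (x +23 to +33). 66 mm long along x, 24 wide (y), 24 high, about 100 g. Grip across the 24 mm width. Origin: centre of its underside, on the table at the start; z up.
- servo: Servo: upright black box 40 (x) x 20 (y) x 37 mm high; flat ears 26 to 29 mm up make it 54 mm long in x; on top a small white arm along x (x -6 to +26 mm, 6 mm wide, top 42 mm up). About 55 g. Grip the box across its 20 mm width. Origin: centre of its underside, on the table at the start; z up.
- battery_holder: Battery holder: flat black plastic tray with two silver cells side by side, 64 (x) x 34 (y) x 18 mm high, about 60 g. Grip across the 34 mm width. Origin: centre of its underside, on the table at the start; z up.
- wheel_medium: Middle-sized wheel, not wanted in either kit, lying flat: black rubber tyre with a white spoked hub on its upper face; plain round side to grip. 46 mm across, 22 mm high. To be left alone. Origin: centre of its underside, on the table at the start; z up.
- mug: White mug, 76 mm across, 85 mm high, standing beyond the trays. To be left alone. Origin: centre of its underside.
- multimeter: Black multimeter lying on its back beyond the trays, 80 (x) x 150 (y) x 36 mm, with a grey dial. To be left alone. Origin: centre of its underside.
Things that resemble listed ones, but are neither listed nor needed, are in the scene too. Leave any purple look-alike of the battery_holder alone.

How it is judged:
At the end, for the whole second after the job is handed in: Each of the five parts released and at rest in its proper tray, its origin within 15 mm in tray x and y of the middle of a compartment, underside under 7 mm above the table, tilt under 0.12 rad; middle-sized wheel, mug and multimeter within 20 mm of their starts (x of wheel_large in the frame of tray3 between -0.015 and 0.015 m and (y of wheel_large in the frame of tray3 between -0.108 and -0.078 m or y of wheel_large in the frame of tray3 between -0.015 and 0.015 m or y of wheel_large in the frame of tray3 between 0.078 and 0.108 m) and z of each of wheel_large, gear_motor, battery_holder in the frame of tray3 below 0.007 m and angle between each of wheel_large, gear_motor, battery_holder, wheel_small, servo's own z axis and vertical below 0.12 rad and linear speed of each of wheel_large, gear_motor, battery_holder, wheel_small, servo below 0.02 m/s and angular speed of each of wheel_large, gear_motor, battery_holder, wheel_small, servo below 0.2 rad/s and contact force between the fingers and wheel_large below 0.05 N and x of gear_motor in the frame of tray3 between -0.015 and 0.015 m and (y of gear_motor in the frame of tray3 between -0.108 and -0.078 m or y of gear_motor in the frame of tray3 between -0.015 and 0.015 m or y of gear_motor in the frame of tray3 between 0.078 and 0.108 m) and contact force between the fingers and gear_motor below 0.05 N and x of battery_holder in the frame of tray3 between -0.015 and 0.015 m and (y of battery_holder in the frame of tray3 between -0.108 and -0.078 m or y of battery_holder in the frame of tray3 between -0.015 and 0.015 m or y of battery_holder in the frame of tray3 between 0.078 and 0.108 m) and contact force between the fingers and battery_holder below 0.05 N and x of wheel_small in the frame of tray2 between -0.015 and 0.015 m and (y of wheel_small in the frame of tray2 between -0.0615 and -0.0315 m or y of wheel_small in the frame of tray2 between 0.0315 and 0.0615 m) and z of each of wheel_small, servo in the frame of tray2 below 0.007 m and contact force between the fingers and wheel_small below 0.05 N and x of servo in the frame of tray2 between -0.015 and 0.015 m and (y of servo in the frame of tray2 between -0.0615 and -0.0315 m or y of servo in the frame of tray2 between 0.0315 and 0.0615 m) and contact force between the fingers and servo below 0.05 N and distance of each of wheel_medium, mug, multimeter from where it was at the start of the episode below 0.02 m); the robot touches nothing.
It fails at once if a part falls freely through the air more than 40 mm above the table ((height (world z) of wheel_large above 0.04 m and contact force between anything else and wheel_large below 0.005 N and linear speed of wheel_large above 0.25 m/s) or (height (world z) of gear_motor above 0.04 m and contact force between anything else and gear_motor below 0.005 N and linear speed of gear_motor above 0.25 m/s) or (height (world z) of battery_holder above 0.04 m and contact force between anything else and battery_holder below 0.005 N and linear speed of battery_holder above 0.25 m/s) or (height (world z) of wheel_small above 0.04 m and contact force between anything else and wheel_small below 0.005 N and linear speed of wheel_small above 0.25 m/s) or (height (world z) of servo above 0.04 m and contact force between anything else and servo below 0.005 N and linear speed of servo above 0.25 m/s)).
It fails at once if the middle-sized wheel, the mug or the multimeter is moved by more than 20 mm (distance of any of wheel_medium, mug, multimeter from where it was at the start of the episode above 0.02 m).
It also fails if it takes over 115 s, if anything falls off the work surface, if the arm or the gripper's body presses on something with over 40 N, if the wrist force passes 120 N, or if a joint passes its speed limit or range.

## Robot

A 6-joint arm with a two-finger parallel gripper is mounted at the origin on the work surface. World frame = base frame: x ahead of the robot, y to its left, z up, the work surface at z = 0. Lengths are in m, angles in rad, forces in N, time in s.
With the tool pointing down it reaches from about 0.25 to 0.725 m from the base axis. Payload 4 kg.
Tool frame: the origin (TCP) lies on the centre line of the jaws, within the pads' length; the fingertips stand 25 mm ahead of it and the grasp point (between the pads) lies 6 mm ahead of it; z points along the fingers, x is the direction in which the jaws open and shut, and the axes are right-handed (so a half turn about z gives the same grasp; the last joint's range is limited). The gripper opens to 85 mm and grips with 20 to 120 N. Pads are 22 mm wide; open, the fingers measure 114 mm over their backs; the gripper's body (76 mm by 85 mm) begins 54 mm behind the grasp point. The pads swing forward as they close: fully open they stand 13 mm farther back than shut.
Start: joints at [1.188, 0.241, 0.005, 1.335, 0, 1.571], TCP at [0.187, 0.464, 0.256] pointing down, gripper open.
Joint ranges: [-2.72, 2.72], [-1.05, 1.87], [-1.09, 1.28], [-1.99, 2.15], [-1.42, 1.44], [-3.14, 3.14]. Speed limits (rad/s): [2.79, 2.79, 3.14, 3.14, 3.14, 3.14].

## Interface

Orientations are given as a unit quaternion [x, y, z, w].
In Python, from workcell import bot, imaging, order gives the robot as it stands.
- The arm moves only by the tool carry_out, never from a script. Its argument "moves" is a list of rows, each a list of 5 numbers: the shift along the tool's x, y, z scaled (see below), then the turn about the tool's z scaled (see below), then the opening, from -1 (shut) to 1 (fully open). In form: [[tx, ty, tz, roll, hand], ...]. A call has 1 to 20 rows; each row is the pose to reach, as a shift and turn from the pose commanded when the call began, along the tool's axes at that moment; what a row does not reach only later rows make up. The controller multiplies each number of a shift by 0.1 m and each number of a turn by 90 degrees. A row lasts 1/10 s, in which the tool goes at most 50 mm and 8.59 degrees, less where a joint would pass 70% of its speed; a pose out of reach is approached as far as the arm can. A call with a number of a shift or a turn outside -1 to 1 is refused whole. A call with a gripper value outside its range is refused whole. The fingers move at their own pace and stop on an object; the grip force is fixed at half the most. Time passes only in rows, so rows that repeat a pose let the fingers close. It gives the time, the measured TCP pose, the force and the opening at its end, in the units of the state.
- bot.get_obs(): the state, without advancing time (a new reading comes with each control period).
- imaging.camera(name): name is "scene" or "top" or "wrist"; returns the picture (480x640x3 uint8, red, green, blue); there is no depth.
- imaging.camera_model(name): a dict with "fovy" (degrees; the focal length in pixels is half the picture's height over the tangent of half this angle, whatever the lens; pixels are square), "cx", "cy" (the principal point, pixels), "eye" and "rotation" of the camera in the world. Camera axes: x right, y up, looking along -z (the intrinsics and any distortion apply to the point x, -y, -z); pixel columns grow to the right and rows downward; lengths in m; the calibration is good to about 2 mm. A picture is of the moment at which its call begins: read the wrist's pose just before it. camera_model takes no time and is no camera call; for the wrist camera it gives the pose at the moment of the call.
- order.job_done(): hands the job in, once; it reports no verdict.
The state is a dict: "clock": time; "joint_pos": joint angles; "joint_vel": joint speeds; "tau": joint torques, N m; "eef_pos": TCP position; "tool_rot": TCP orientation; "ft_force": force on the tool from outside, world axes, zero at the start; "ft_torque": the same for the moment, N m; "grip_width": finger opening in m.
Only numpy, scipy, OpenCV 4.12 (cv2) and the standard library are available. Lean on these libraries where they do the work, as an engineer would, in place of code of your own. Each camera call takes 0.05 s, during which the arm holds its last target.

## Working session

There is one attempt and no reset: what is moved stays moved. The work goes in short steps, Python scripts to look and compute and a tool call to move; the robot and the scene stay as the last step left them, time stands still between calls to the robot, and variables do not carry over. Pictures are saved under pics/ and viewed, and the job is handed in when it is done.

Besides the shell and the picture viewer there is one more tool, called in YAML: its name, and indented under it one key for each argument. carry_out: Moves the arm, as the interface text tells. Its arguments: {"type":"object","properties":{"moves":{"type":"array","items":{"type":"array","items":{"type":"number","minimum":-1,"maximum":1}}}},"required":["moves"]}

```bash
mkdir -p pics; ls
python3 - <<'E'
from workcell import bot, imaging, order
import cv2
o=bot.get_obs()
print(o)
for n in ["scene","top","wrist"]:
    print(n,imaging.camera_model(n))
for n in ["scene","top","wrist"]:
    im=imaging.camera(n); cv2.imwrite(f"pics/{n}0.png",im[:,:,::-1])
E
```

```text
pics
{'clock': 0.0, 'joint_pos': array([ 1.18798456e+00,  2.41407212e-01,  3.71404763e-03,  1.33521449e+00,
       -1.15623575e-05,  1.57078913e+00]), 'joint_vel': array([ 0.00152509, -0.001339  ,  0.0005246 ,  0.00012077,  0.00086233,
       -0.00240285]), 'tau': array([-1.64841378e-03, -3.72314394e+01,  2.52409530e+01,  1.70097820e-02,
        4.20722972e-05,  8.57366615e-06]), 'eef_pos': array([0.18654753, 0.4632601 , 0.25541191]), 'tool_rot': array([ 8.28710435e-01,  5.59676604e-01, -8.71606580e-04,  5.95613806e-04]), 'ft_force': array([-0.64346117,  0.58594247, -0.28492591]), 'ft_torque': array([0.02300404, 0.01538772, 0.03269116]), 'grip_width': 0.08539604561907493}
scene {'fovy': 54.08969214491215, 'cx': 324.0280317189634, 'cy': 232.8427094321395, 'eye': array([ 0.98040234, -0.37438098,  0.92206978]), 'rotation': array([0.26869188, 0.10571537, 0.34515487, 0.89302691])}
top {'fovy': 42.91583264655591, 'cx': 322.7858311334609, 'cy': 241.6076215223433, 'eye': array([0.36333747, 0.06103368, 1.25320332]), 'rotation': array([ 0.04659984, -0.05885046, -0.70462061,  0.70560249])}
wrist {'fovy': 58.78150373980891, 'cx': 323.3977534278774, 'cy': 236.8249121582634, 'eye': array([0.12037019, 0.48934785, 0.37262607]), 'rotation': array([-0.11724063, -0.07829431,  0.55426938,  0.82031097])}
```

View pics/top0.png

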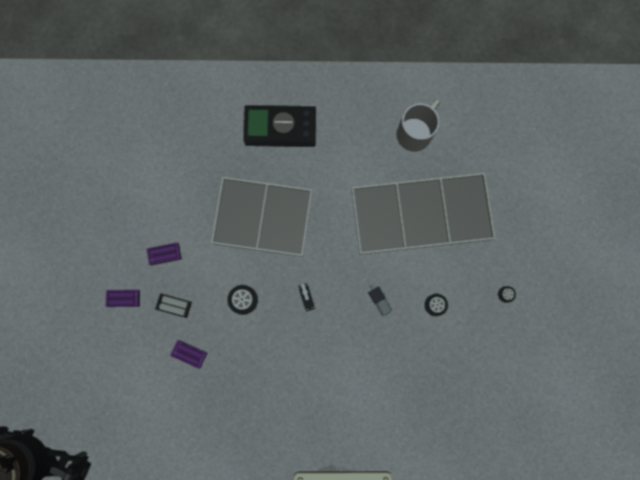

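View pics/scene0.png

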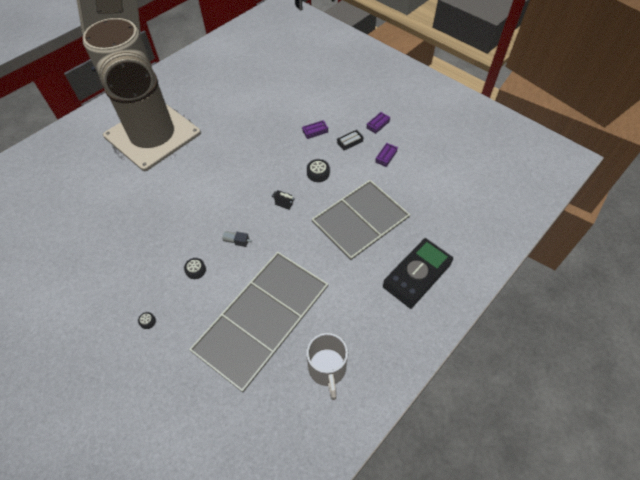

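View pics/wrist0.png

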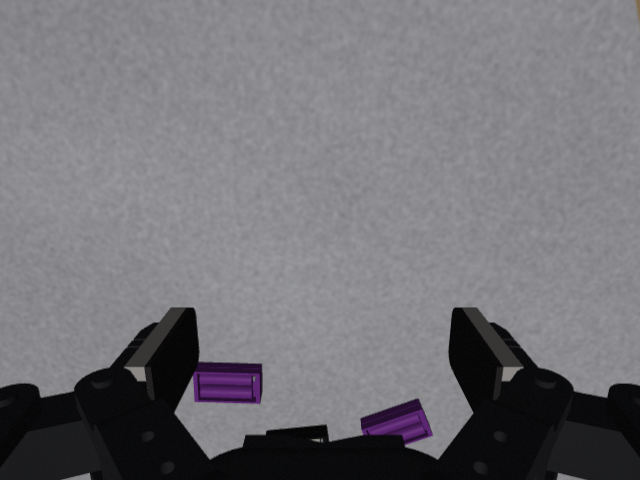

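The top view (x up, y left) shows three wheels: (242,299), (436,304) and (507,294). It also shows the servo at (306,297), the motor at (380,300), and the black/silver battery holder at (174,305). Three purple look-alikes sit around the holder at (164,254), (123,298) and (189,354). Next I'll measure everything and crop the candidates.

```bash
cat > h.py <<'E'
import numpy as np, cv2
from scipy.spatial.transform import Rotation as R
from workcell import bot, imaging
def cast(m,uv,z):
    uv=np.atleast_2d(uv).astype(float)
    f=240/np.tan(np.radians(m["fovy"]/2))
    d=np.c_[(uv[:,0]-m["cx"])/f,-(uv[:,1]-m["cy"])/f,-np.ones(len(uv))]
    d=R.from_quat(m["rotation"]).apply(d)
    return m["eye"]+d*((z-m["eye"][2])/d[:,2])[:,None]
def proj(m,p):
    f=240/np.tan(np.radians(m["fovy"]/2))
    c=R.from_quat(m["rotation"]).inv().apply(np.atleast_2d(p)-m["eye"])
    return np.c_[m["cx"]+f*c[:,0]/-c[:,2], m["cy"]-f*c[:,1]/-c[:,2]]
E
python3 - <<'E'
import cv2,numpy as np
from h import *
im=cv2.imread("pics/top0.png"); m=imaging.camera_model("top")
crops=[im[y-25:y+25,x-33:x+33] for x,y in [(242,299),(436,304),(507,294),(306,297),(380,300),(174,305)]]
rows=[np.hstack([cv2.resize(c,None,fx=4,fy=4,interpolation=cv2.INTER_CUBIC) for c in crops[i:i+3]]) for i in (0,3)]
cv2.imwrite("pics/crops.png",np.vstack(rows))
# difference from local bg
hsv=cv2.cvtColor(im,cv2.COLOR_BGR2HSV)
bg=cv2.medianBlur(im,101)
d=np.abs(im.astype(int)-bg).max(2).astype(np.uint8)
mask=(d>28).astype(np.uint8)
mask[:160]=0; mask[420:]=0
n,l,s,c=cv2.connectedComponentsWithStats(mask)
for i in range(1,n):
    if s[i,4]<60: continue
    ct=max(cv2.findContours((l==i).astype(np.uint8),0,1)[0],key=cv2.contourArea)
    r=cv2.minAreaRect(ct)
    w=cast(m,c[i],0.012)[0]
    bx=cast(m,cv2.boxPoints(r),0.012)
    e=np.linalg.norm(np.diff(bx,axis=0),axis=1)[:2]*1000
    yaw=[np.degrees(np.arctan2(*(bx[k+1]-bx[k])[[1,0]])) for k in (0,1)]
    print(c[i].round(1),s[i,4],w.round(4),"rectc",cast(m,r[0],.012)[0,:2].round(4),e.round(1),np.round(yaw,1),hsv[int(c[i][1]),int(c[i][0])])
E
```

```text
[485.3 202.3] 144 [ 0.6339 -0.2995  0.012 ] rectc [ 0.6301 -0.3005] [ 28.2 130.9] [ -69.7 -162.5] [78 15 85]
[163.6 253.5] 608 [0.5246 0.3645 0.012 ] rectc [0.5246 0.3646] [68.2 37.4] [ -78.3 -166.9] [136 120  64]
[306.7 298.9] 207 [0.4326 0.0721 0.012 ] rectc [0.4365 0.0735] [21.1 55.3] [ -72.8 -162.7] [ 97  25 132]
[242.6 299.6] 419 [0.4309 0.2016 0.012 ] rectc [0.4312 0.2029] [60.8 58.5] [ -89.9 -179.1] [ 95  27 104]
[377.  297.1] 235 [ 0.4364 -0.0706  0.012 ] rectc [ 0.4295 -0.0758] [27.8 55.3] [ -59.2 -149.6] [103  47  49]
[505.5 294.1] 167 [ 0.4428 -0.3334  0.012 ] rectc [ 0.4429 -0.3344] [37.  32.6] [-89.9 177.3] [ 79  17 119]
[122.4 298. ] 597 [0.434  0.4436 0.012 ] rectc [0.4341 0.4443] [69.3 35.3] [ -87.7 -175.3] [135 124  68]
[173.3 305. ] 313 [0.4199 0.3409 0.012 ] rectc [0.4196 0.3411] [35.5 69.6] [ -13.1 -105.1] [54 16 80]
[434.8 304.7] 260 [ 0.4211 -0.188   0.012 ] rectc [ 0.4215 -0.1895] [47.  46.6] [-89.9 178.3] [ 90  17 123]
[188.3 353.8] 624 [0.3232 0.3075 0.012 ] rectc [0.3235 0.3077] [36.5 67.6] [ -22.7 -113.7] [136 133  71]
```

View pics/crops.png

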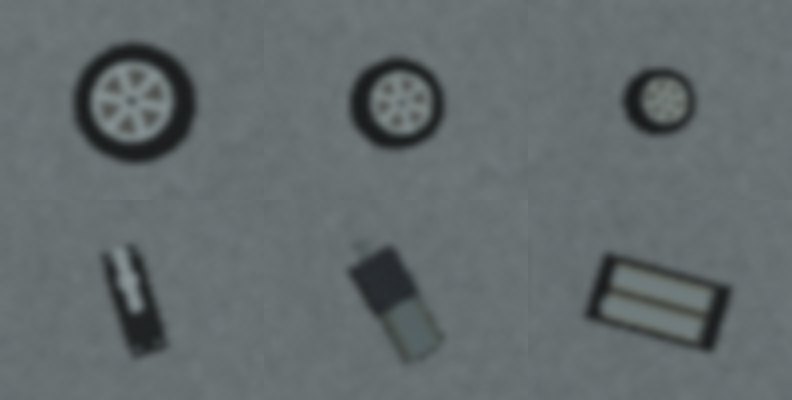

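The crops confirm the choice: tyres of 60, 46 and 34 mm left to right, so the small wheel is (507,294) and the large one (242,299). The battery with black ends is at (174,305). Next: the trays, plus better centres for the parts.

Run:
```python
import cv2,numpy as np
from h import *
im=cv2.imread("pics/top0.png"); m=imaging.camera_model("top")
g=cv2.GaussianBlur(im.max(2),(3,3),0)
print("bg",g[270,330],"floor",g[215,240],g[215,380],"rim",g[176:190,200:330].max())
mask=((g<100)&(g>50)).astype(np.uint8)
mask[:165]=0; mask[262:]=0; mask[:,:205]=0; mask[:,505:]=0
mask=cv2.morphologyEx(mask,cv2.MORPH_OPEN,np.ones((5,5)))
n,l,s,c=cv2.connectedComponentsWithStats(mask)
cs=[]
for i in range(1,n):
    if s[i,4]<800: continue
    ct=max(cv2.findContours((l==i).astype(np.uint8),0,1)[0],key=cv2.contourArea)
    r=cv2.minAreaRect(ct); bx=cast(m,cv2.boxPoints(r),0.006)
    v=np.diff(bx,axis=0)[:2]; e=np.linalg.norm(v,axis=1); k=e.argmax()
    w=cast(m,c[i],0.006)[0]
    print(c[i].round(1),w.round(4),(e*1000).round(1),"xaxis deg",np.degrees(np.arctan2(v[k][1],v[k][0]))%180)
    cs.append(w[:2])
cs=sorted(cs,key=lambda p:p[1])
for grp in (cs[:3],cs[3:]):
    print(np.mean(grp,0).round(4), "yaw from centres",np.degrees(np.arctan2(*(grp[-1]-grp[0])[[1,0]]))-90, [np.linalg.norm(b-a).round(4) for a,b in zip(grp,grp[1:])])
# motor wider mask: local threshold
sub=im[270:330,350:410].astype(int)
bg=np.median(sub.reshape(-1,3),0)
print(bg)
mm=(np.abs(cv2.GaussianBlur(im,(3,3),0).astype(int)-bg).max(2)>13).astype(np.uint8)
for (x,y,hgt) in [(306,297,.0185),(380,300,.012),(174,305,.009),(242,299,.013),(507,294,.009)]:
    k=mm.copy(); o=np.zeros_like(k); o[y-30:y+30,x-30:x+30]=1; k=cv2.morphologyEx(k*o,cv2.MORPH_CLOSE,np.ones((3,3)))
    n,l,s,c=cv2.connectedComponentsWithStats(k); i=1+s[1:,4].argmax()
    ct=max(cv2.findContours((l==i).astype(np.uint8),0,1)[0],key=cv2.contourArea)
    r=cv2.minAreaRect(ct); M=cv2.moments(ct); cc=(M["m10"]/M["m00"],M["m01"]/M["m00"])
    bx=cast(m,cv2.boxPoints(r),hgt); v=np.diff(bx,axis=0)[:2]; e=np.linalg.norm(v,axis=1);q=e.argmax()
    print((x,y),"centroid",cast(m,cc,hgt)[0].round(4),"rect",cast(m,r[0],hgt)[0].round(4),(e*1000).round(1),"long axis",np.degrees(np.arctan2(v[q][1],v[q][0]))%180)
```

```text
bg 117 floor 92 93 rim 126
[467.3 207.5] [ 0.6238 -0.263   0.006 ] [ 88.8 135.4] xaxis deg 6.215014431058279
[239.1 212.4] [0.6119 0.2132 0.006 ] [133.5  86.8] xaxis deg 172.16687939005527
[423.3 212.3] [ 0.6135 -0.1704  0.006 ] [ 88.6 134.1] xaxis deg 6.068316348641872
[378.8 217. ] [ 0.6031 -0.0773  0.006 ] [ 86.7 132.7] xaxis deg 6.335463488845647
[283.7 218.5] [0.5992 0.1204 0.006 ] [131.6  86.1] xaxis deg 172.2374424295246
[ 0.6135 -0.1702] yaw from centres 6.367613312550304 [np.float64(0.0932), np.float64(0.0937)]
[0.6055 0.1668] yaw from centres -7.789323313749776 [np.float64(0.0936)]
[113. 111. 103.]
(306, 297) centroid [0.4353 0.0729 0.0185] rect [0.4354 0.0731 0.0185] [24.7 57. ] long axis 17.28057688898076
(380, 300) centroid [ 0.4304 -0.0754  0.012 ] rect [ 0.4313 -0.0751  0.012 ] [30.5 66. ] long axis 29.198604464853474
(174, 305) centroid [0.4197 0.3419 0.009 ] rect [0.4197 0.342  0.009 ] [38.7 72.7] long axis 74.24020695480391
(242, 299) centroid [0.4314 0.2021 0.013 ] rect [0.4311 0.2018 0.013 ] [62.7 62.5] long axis 90.08510821488224
(507, 294) centroid [ 0.4433 -0.3362  0.009 ] rect [ 0.4431 -0.3364  0.009 ] [39.2 36.8] long axis 90.08347517008332
```

Tray pitches come out at 93 mm as specified. I'll do the battery first: pick with the jaws at -15.8°, place in tray3's middle compartment at +6.4°.

```bash
cat >> h.py <<'E'
def go(x,y,z,psi):
    o=bot.get_obs(); r=R.from_quat(o["tool_rot"]); M=r.as_matrix()
    cur=np.degrees(np.arctan2(M[1,0],M[0,0]))
    d=r.inv().apply(np.array([x,y,z])-o["eef_pos"])*10
    turn=-((psi-cur))/90
    print("t",round(float(o["clock"]),2),"pos",o["eef_pos"].round(4),"psi",cur.round(2),"grip",round(float(o["grip_width"]),4),"F",o["ft_force"].round(1),"tiltz",M[:,2].round(3))
    print("units tool",d.round(3),"roll",round(turn,3))
E
python3 -c "
from h import *
go(.4197,.342,.12,-15.8)"
```

```text
t 0.15 pos [0.1866 0.4634 0.2556] psi 68.07 grip 0.0853 F [ 0.6  0.2 -0.1] tiltz [-0.001 -0.002 -1.   ]
units tool [-0.253  2.616  1.356] roll 0.932
```

carry_out:
  moves:
    - [-0.04,0.4,0.2,0,1]
    - [-0.08,0.8,0.4,0,1]
    - [-0.1,0.95,0.5,0,1]

```text
clock: 0.45
eef_pos: [0.2727, 0.4169, 0.2044]
tool_rot: [0.829, 0.559, -0.001, 0.001]
ft_force: [-0.6, -0.1, -0.4]
grip_width: 0.0853
```

carry_out:
  moves:
    - [-0.04,0.4,0.2,0,1]
    - [-0.08,0.8,0.4,0,1]
    - [-0.1,0.95,0.5,0,1]

```text
clock: 0.75
eef_pos: [0.3572, 0.372, 0.1543]
tool_rot: [0.83, 0.558, -0.001, 0.001]
ft_force: [-0.7, -0.5, -0.1]
grip_width: 0.0853
```

carry_out:
  moves:
    - [0,0.2,0.1,0.09,0.6]
    - [-0.02,0.4,0.2,0.18,0.6]
    - [-0.04,0.6,0.3,0.27,0.6]
    - [-0.05,0.72,0.36,0.36,0.6]
    - [-0.05,0.72,0.36,0.45,0.6]
    - [-0.05,0.72,0.36,0.54,0.6]
    - [-0.05,0.72,0.36,0.63,0.6]
    - [-0.05,0.72,0.36,0.72,0.6]
    - [-0.05,0.72,0.36,0.81,0.6]
    - [-0.05,0.72,0.36,0.9,0.6]
    - [-0.05,0.72,0.36,0.932,0.6]
    - [-0.05,0.72,0.36,0.932,0.6]
    - [-0.05,0.72,0.36,0.932,0.6]

```text
clock: 2.05
eef_pos: [0.4201, 0.343, 0.1202]
tool_rot: [0.991, -0.137, -0.0, 0.0]
ft_force: [-0.0, -1.2, -0.3]
grip_width: 0.0678
```

```bash
python3 -c "
from h import *
go(.4197,.342,.028,-15.8)
print(bot.get_obs()['joint_pos'])
im=imaging.camera('wrist');cv2.imwrite('pics/w1.png',im[:,:,::-1])"
```

```text
t 2.05 pos [0.4201 0.343  0.1202] psi -15.72 grip 0.0678 F [-0.  -1.2 -0.3] tiltz [-0.  0. -1.]
units tool [-0.001  0.011  0.922] roll 0.001
[ 6.84526677e-01  4.19278854e-01 -1.11216693e-01  1.04056890e+00
  2.62635434e-04  2.52968000e+00]
```

View pics/w1.png

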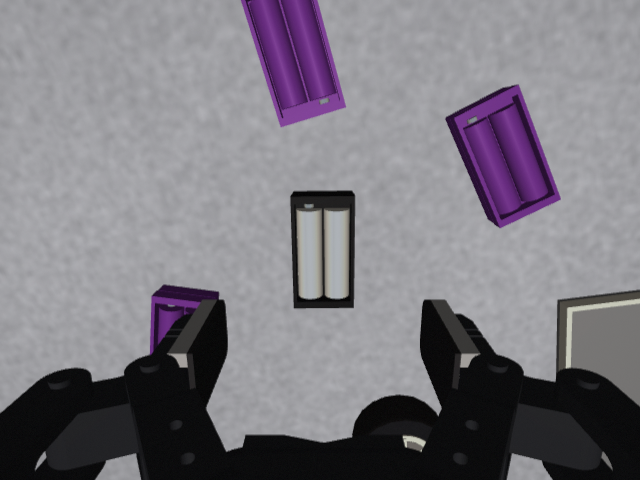

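Wrist view: the black/silver holder lies at (323,250), aligned with and centred between the jaws, and the purple ones are clear of the fingers. I'll compare this with the top-view estimate.

```bash
python3 -c "
from h import *
m=imaging.camera_model('wrist')
print(proj(m,[[.4197,.342,.018]]))
print(cast(m,[[294,193],[354,193],[353,307],[294,307]],.018).round(4), cast(m,[323.5,250],.018))"
```

```text
[[323.42959302 250.18991287]]
[[0.4134 0.3763 0.018 ]
 [0.4435 0.3678 0.018 ]
 [0.4266 0.3051 0.018 ]
 [0.3946 0.3141 0.018 ]] [[0.41976597 0.34209368 0.018     ]]
```

carry_out:
  moves:
    - [0,0.01,0.2,0,0.6]
    - [0,0.01,0.4,0,0.6]
    - [0,0.01,0.6,0,0.6]
    - [0,0.01,0.75,0,0.6]
    - [0,0.01,0.86,0,0.6]
    - [0,0.01,0.92,0,0.6]
    - [0,0.01,0.92,0,0.6]
    - [0,0.01,0.92,0,0.2]

```text
clock: 2.9
eef_pos: [0.4206, 0.3421, 0.0288]
tool_rot: [0.991, -0.137, 0.0, -0.0]
ft_force: [-0.3, -0.2, 0.1]
grip_width: 0.0551
```

carry_out:
  moves:
    - [0,0,0,0,-0.1]
    - [0,0,0,0,-0.3]
    - [0,0,0,0,-1]
    - [0,0,0,0,-1]
    - [0,0,0,0,-1]
    - [0,0,0,0,-1]
    - [0,0,0,0,-1]

```text
clock: 3.6
eef_pos: [0.4209, 0.3424, 0.0295]
tool_rot: [0.99, -0.138, 0.001, -0.001]
ft_force: [0.5, 0.2, 6.1]
grip_width: 0.0325
```

carry_out:
  moves:
    - [0,0,-0.1,0,-1]
    - [0,0,-0.3,0,-1]
    - [0,0,-0.5,0,-1]
    - [0,0,-0.7,0,-1]
    - [0,0,-0.8,0,-1]
    - [0,0,-0.8,0,-1]

```text
clock: 4.2
eef_pos: [0.421, 0.3425, 0.11]
tool_rot: [0.99, -0.138, 0.001, -0.001]
ft_force: [0.5, -0.0, -1.0]
grip_width: 0.0326
```

```bash
python3 -c "
from h import *
go(.6135,-.1702,.11,6.4)
im=imaging.camera('wrist');cv2.imwrite('pics/w2.png',im[:,:,::-1])"
```

```text
t 4.2 pos [0.421  0.3425 0.11  ] psi -15.81 grip 0.0326 F [ 0.5 -0.  -1. ] tiltz [ 0.003  0.002 -1.   ]
units tool [ 3.249  4.409 -0.006] roll -0.247
```

View pics/w2.png

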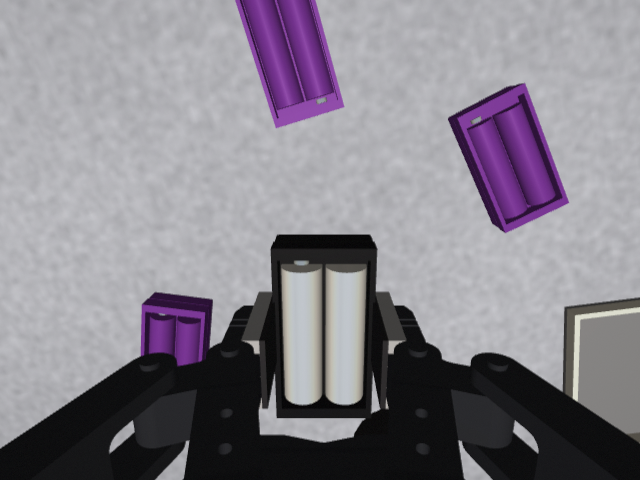

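Grasp is good: holder held square, 32.6 mm opening. Next I carry it to tray3's middle compartment in five steps.

carry_out:
  moves:
    - [0.1,0.15,0,0,-1]
    - [0.3,0.4,0,0,-1]
    - [0.48,0.65,0,0,-1]
    - [0.65,0.88,0,0,-1]

```text
clock: 4.65
eef_pos: [0.458, 0.2378, 0.1067]
tool_rot: [0.991, -0.137, -0.001, 0.001]
ft_force: [0.5, 0.3, -0.0]
grip_width: 0.0323
```

carry_out:
  moves:
    - [0.2,0.27,0,0,-1]
    - [0.4,0.54,0,0,-1]
    - [0.55,0.75,0,0,-1]
    - [0.65,0.88,0,0,-1]

```text
clock: 5.05
eef_pos: [0.4967, 0.1348, 0.1068]
tool_rot: [0.99, -0.139, -0.001, 0.001]
ft_force: [-0.1, 1.5, 0.2]
grip_width: 0.0327
```

carry_out:
  moves:
    - [0.2,0.27,0,0,-1]
    - [0.4,0.54,0,0,-1]
    - [0.55,0.75,0,0,-1]
    - [0.65,0.88,0,0,-1]

```text
clock: 5.45
eef_pos: [0.5353, 0.0328, 0.1068]
tool_rot: [0.99, -0.138, -0.001, 0.0]
ft_force: [-0.6, 0.6, -1.4]
grip_width: 0.0322
```

carry_out:
  moves:
    - [0.2,0.27,0,0,-1]
    - [0.4,0.54,0,0,-1]
    - [0.55,0.75,0,0,-1]
    - [0.65,0.88,0,0,-1]

```text
clock: 5.85
eef_pos: [0.5743, -0.0691, 0.1073]
tool_rot: [0.99, -0.138, -0.001, 0.0]
ft_force: [-0.9, -0.3, -0.1]
grip_width: 0.0325
```

carry_out:
  moves:
    - [0.2,0.27,0,-0.08,-1]
    - [0.4,0.54,0,-0.16,-1]
    - [0.55,0.75,0,-0.22,-1]
    - [0.65,0.88,0,-0.247,-1]
    - [0.65,0.88,0,-0.247,-1]
    - [0.65,0.88,0,-0.247,-1]

```text
clock: 6.45
eef_pos: [0.6124, -0.1693, 0.1074]
tool_rot: [0.998, 0.056, -0.001, -0.001]
ft_force: [-0.5, -0.6, -0.8]
grip_width: 0.0326
```

```bash
python3 -c "
from h import *
go(.6135,-.1702,.033,6.4)
im=imaging.camera('wrist');cv2.imwrite('pics/w3.png',im[:,:,::-1])
m=imaging.camera_model('wrist')
print(proj(m,[[.6135,-.1702,.003]]))"
```

```text
t 6.45 pos [ 0.6124 -0.1693  0.1074] psi 6.38 grip 0.0326 F [-0.5 -0.6 -0.8] tiltz [-0.002  0.001 -1.   ]
units tool [0.011 0.011 0.744] roll -0.0
[[326.40707721 250.11380691]]
```

View pics/w3.png

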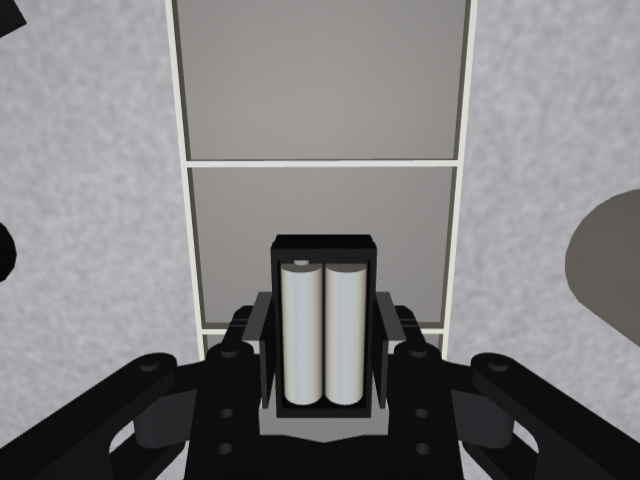

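The target compartment spans rows 165–330 and is centred near (325,247), which agrees with the projection. Lowering.

carry_out:
  moves:
    - [0.01,0.01,0.15,0,-1]
    - [0.01,0.01,0.35,0,-1]
    - [0.01,0.01,0.52,0,-1]
    - [0.01,0.01,0.64,0,-1]
    - [0.01,0.01,0.7,0,-1]
    - [0.01,0.01,0.73,0,-1]
    - [0.01,0.01,0.745,0,-1]
    - [0.01,0.01,0.745,0,-1]
    - [0.01,0.01,0.745,0,-1]

```text
clock: 7.4
eef_pos: [0.6146, -0.1712, 0.0346]
tool_rot: [0.998, 0.056, 0.001, 0.0]
ft_force: [0.2, -0.3, -1.2]
grip_width: 0.0322
```

carry_out:
  moves:
    - [0,0,0.01,0,-1]
    - [0,0,0.015,0,-1]
    - [0,0,0.015,0,-1]

```text
clock: 7.7
eef_pos: [0.6143, -0.1711, 0.0326]
tool_rot: [0.998, 0.056, 0.0, 0.0]
ft_force: [0.3, -1.0, 0.4]
grip_width: 0.0324
```

carry_out:
  moves:
    - [0,0,0.01,0,-1]
    - [0,0,0.01,0,-1]

```text
clock: 7.9
eef_pos: [0.6143, -0.1711, 0.0325]
tool_rot: [0.998, 0.056, 0.0, 0.0]
ft_force: [-1.3, 0.6, 6.4]
grip_width: 0.0323
```

Contact (6 N). Now I release gradually and rise.

carry_out:
  moves:
    - [0,0,-0.01,0,-0.2]
    - [0,0,-0.02,0,-0.1]
    - [0,0,-0.03,0,0.1]
    - [0,0,-0.04,0,0.3]
    - [0,0,-0.05,0,0.3]
    - [0,0,-0.05,0,0.3]
    - [0,0,-0.2,0,0.3]
    - [0,0,-0.5,0,0.3]
    - [0,0,-0.9,0,0.3]
    - [0,0,-0.9,0,0.3]

```text
clock: 8.9
eef_pos: [0.618, -0.1721, 0.1279]
tool_rot: [0.998, 0.056, 0.006, 0.002]
ft_force: [1.3, -0.2, 1.1]
grip_width: 0.0558
```

```bash
python3 -c "
from h import *
go(.4313,-.0751,.11,119.2)
go(.4313,-.0751,.11,-60.8)
im=imaging.camera('wrist');cv2.imwrite('pics/w4.png',im[:,:,::-1])
im=imaging.camera('scene');cv2.imwrite('pics/s4.png',im[:,:,::-1])"
```

```text
t 8.9 pos [ 0.618  -0.1721  0.1279] psi 6.42 grip 0.0558 F [ 1.3 -0.2  1.1] tiltz [ 0.011 -0.003 -1.   ]
units tool [-1.749 -1.173  0.155] roll -1.253
t 8.9 pos [ 0.618  -0.1721  0.1279] psi 6.42 grip 0.0558 F [ 1.3 -0.2  1.1] tiltz [ 0.011 -0.003 -1.   ]
units tool [-1.749 -1.173  0.155] roll 0.747
```

View pics/w4.png

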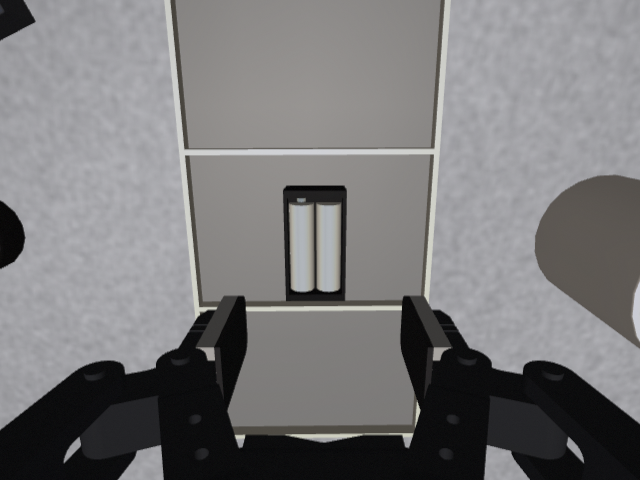

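```bash
python3 -c "
from h import *
m=imaging.camera_model('wrist')
b=cast(m,[[285,190],[346,190],[345,299],[286,299]],.021);print(b.round(4),b.mean(0))
w=cast(m,[[186,152],[434,152],[424,309],[202,309]],.011);print(w.round(4),w.mean(0))"
```

```text
[[ 0.5915 -0.1417  0.021 ]
 [ 0.623  -0.1382  0.021 ]
 [ 0.6302 -0.1993  0.021 ]
 [ 0.5974 -0.203   0.021 ]] [ 0.61055476 -0.17056693  0.021     ]
[[ 0.5371 -0.1292  0.011 ]
 [ 0.6675 -0.1146  0.011 ]
 [ 0.6784 -0.205   0.011 ]
 [ 0.5485 -0.2195  0.011 ]] [ 0.60787387 -0.16706998  0.011     ]
```

The battery sits about 3–4 mm from the compartment centre, well inside the limit. Next is the motor, jaws at -60.8°.

carry_out:
  moves:
    - [-0.25,-0.18,0,0,0.2]
    - [-0.55,-0.38,0,0,0.2]
    - [-0.75,-0.5,0,0,0.2]
    - [-0.87,-0.59,0.05,0,0.2]

```text
clock: 9.4
eef_pos: [0.5182, -0.1211, 0.1149]
tool_rot: [0.998, 0.056, -0.002, -0.001]
ft_force: [0.4, 0.6, -0.4]
grip_width: 0.0511
```

carry_out:
  moves:
    - [-0.25,-0.18,0,0.09,0.2]
    - [-0.55,-0.38,0,0.18,0.2]
    - [-0.75,-0.5,0,0.27,0.2]
    - [-0.87,-0.59,0.08,0.36,0.2]
    - [-0.87,-0.59,0.08,0.45,0.2]
    - [-0.87,-0.59,0.08,0.54,0.2]
    - [-0.87,-0.59,0.08,0.63,0.2]
    - [-0.87,-0.59,0.08,0.72,0.2]
    - [-0.87,-0.59,0.08,0.747,0.2]
    - [-0.87,-0.59,0.08,0.747,0.2]
    - [-0.87,-0.59,0.08,0.747,0.2]

```text
clock: 10.5
eef_pos: [0.4271, -0.073, 0.1074]
tool_rot: [0.863, -0.506, -0.001, 0.0]
ft_force: [-1.0, 0.2, 0.5]
grip_width: 0.0515
```

```bash
python3 -c "
from h import *
go(.4313,-.0751,.030,-60.8)
im=imaging.camera('wrist');cv2.imwrite('pics/w5.png',im[:,:,::-1])
m=imaging.camera_model('wrist')
a=np.radians(29.2);u=np.array([np.cos(a),np.sin(a),0]);v=np.array([-u[1],u[0],0]);c=np.array([.4313,-.0751,.024])
print(proj(m,[c,c+.023*u+.012*v,c+.023*u-.012*v,c-.005*u+.012*v,c-.005*u-.012*v]).round(1))"
```

```text
t 10.5 pos [ 0.4271 -0.073   0.1074] psi -60.75 grip 0.0515 F [-1.   0.2  0.5] tiltz [-0.002  0.    -1.   ]
units tool [ 0.04  -0.028  0.774] roll 0.001
[[330.5 254.9]
 [305.8 209.6]
 [355.6 209.7]
 [306.4 264.3]
 [354.4 264.4]]
```

View pics/w5.png

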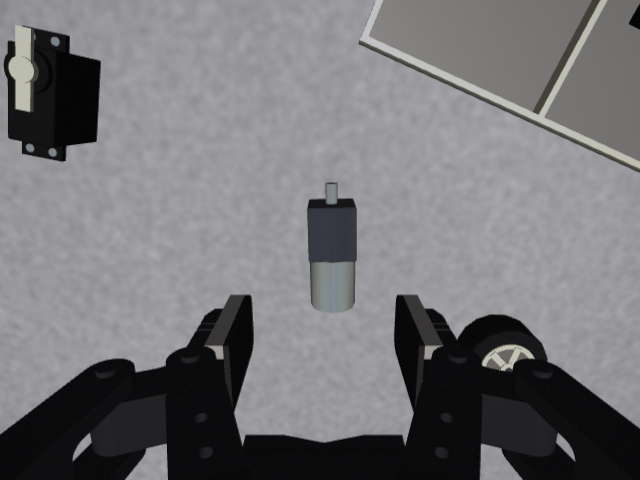

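The motor is at (331,255), gearbox top edges within 2 px of prediction and the medium wheel clear of the jaws. Descending.

carry_out:
  moves:
    - [0.045,-0.025,0.2,0,0.2]
    - [0.045,-0.025,0.4,0,0.2]
    - [0.045,-0.025,0.55,0,0.2]
    - [0.045,-0.025,0.68,0,0.2]
    - [0.045,-0.025,0.75,0,0]
    - [0.045,-0.025,0.76,0,-0.2]
    - [0.045,-0.025,0.76,0,-0.3]
    - [0.045,-0.025,0.76,0,-1]
    - [0.045,-0.025,0.76,0,-1]
    - [0.045,-0.025,0.76,0,-1]
    - [0.045,-0.025,0.76,0,-1]
    - [0.045,-0.025,0.76,0,-1]

```text
clock: 11.75
eef_pos: [0.433, -0.076, 0.033]
tool_rot: [0.862, -0.506, 0.001, -0.0]
ft_force: [-0.2, -0.7, 5.1]
grip_width: 0.0225
```

carry_out:
  moves:
    - [0,0,-0.1,0,-1]
    - [0,0,-0.3,0,-1]
    - [0,0,-0.5,0,-1]
    - [0,0,-0.7,0,-1]
    - [0,0,-0.8,0,-1]
    - [0,0,-0.8,0,-1]

```text
clock: 12.35
eef_pos: [0.4334, -0.0761, 0.1137]
tool_rot: [0.862, -0.506, 0.001, -0.001]
ft_force: [0.1, -0.3, -1.4]
grip_width: 0.0227
```

```bash
python3 -c "
from h import *
go(.6032,-.0777,.11,6.4)
im=imaging.camera('wrist');cv2.imwrite('pics/w6.png',im[:,:,::-1])"
```

```text
t 12.35 pos [ 0.4334 -0.0761  0.1137] psi -60.81 grip 0.0227 F [ 0.1 -0.3 -1.4] tiltz [ 0.003 -0.001 -1.   ]
units tool [ 0.842 -1.474  0.042] roll -0.747
```

View pics/w6.png

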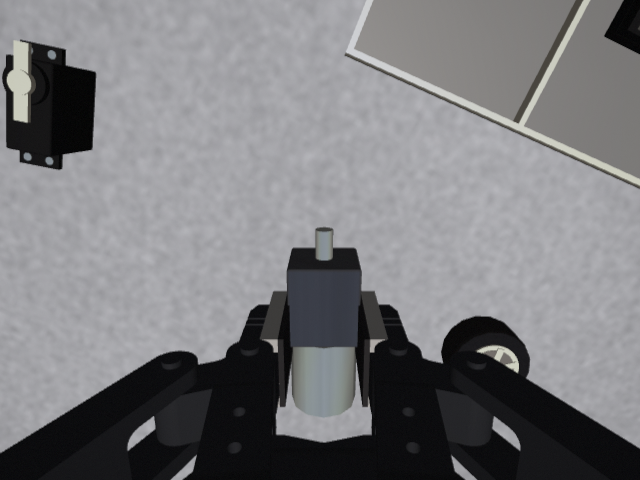

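Motor held squarely. Carrying it to tray3's +y compartment.

carry_out:
  moves:
    - [0.08,-0.15,0,0,-1]
    - [0.2,-0.35,0,0,-1]
    - [0.32,-0.57,0,0,-1]
    - [0.42,-0.74,0,0,-1]

```text
clock: 12.8
eef_pos: [0.5178, -0.0763, 0.1107]
tool_rot: [0.862, -0.506, -0.001, 0.0]
ft_force: [-0.2, -0.2, -0.8]
grip_width: 0.0223
```

carry_out:
  moves:
    - [0.1,-0.2,0,-0.08,-1]
    - [0.2,-0.38,0,-0.16,-1]
    - [0.32,-0.57,0,-0.24,-1]
    - [0.42,-0.735,0,-0.32,-1]
    - [0.42,-0.735,0,-0.4,-1]
    - [0.42,-0.735,0,-0.48,-1]
    - [0.42,-0.735,0,-0.56,-1]
    - [0.42,-0.735,0,-0.64,-1]
    - [0.42,-0.735,0,-0.72,-1]
    - [0.42,-0.735,0,-0.747,-1]
    - [0.42,-0.735,0,-0.747,-1]
    - [0.42,-0.735,0,-0.747,-1]

```text
clock: 14.0
eef_pos: [0.6014, -0.0772, 0.1109]
tool_rot: [0.998, 0.055, -0.001, -0.0]
ft_force: [0.3, 0.1, -0.9]
grip_width: 0.0224
```

```bash
python3 -c "
from h import *
go(.6032,-.0777,.038,6.4)
im=imaging.camera('wrist');cv2.imwrite('pics/w7.png',im[:,:,::-1])
m=imaging.camera_model('wrist')
print(proj(m,[[.6032,-.0777,.003]]))"
```

```text
t 14.0 pos [ 0.6014 -0.0772  0.1109] psi 6.36 grip 0.0224 F [ 0.3  0.1 -0.9] tiltz [-0.002  0.    -1.   ]
units tool [0.019 0.007 0.729] roll -0.0
[[327.47283494 246.56531968]]
```

View pics/w7.png

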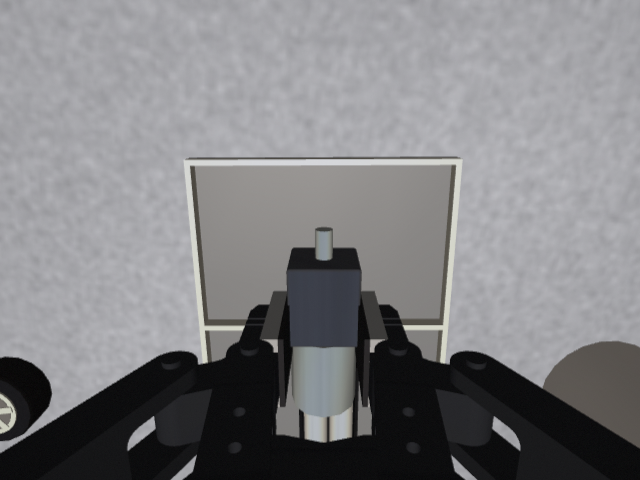

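The compartment centre shows at about (325,244), as predicted. Lowering.

carry_out:
  moves:
    - [0.015,0.005,0.15,0,-1]
    - [0.015,0.005,0.35,0,-1]
    - [0.015,0.005,0.52,0,-1]
    - [0.015,0.005,0.64,0,-1]
    - [0.015,0.005,0.69,0,-1]
    - [0.015,0.005,0.71,0,-1]
    - [0.015,0.005,0.725,0,-1]
    - [0.015,0.005,0.725,0,-1]

```text
clock: 14.85
eef_pos: [0.6042, -0.0777, 0.0404]
tool_rot: [0.998, 0.056, 0.001, 0.0]
ft_force: [-0.8, 0.4, -1.1]
grip_width: 0.0224
```

carry_out:
  moves:
    - [0,0,0.01,0,-1]
    - [0,0,0.015,0,-1]
    - [0,0,0.015,0,-1]

```text
clock: 15.15
eef_pos: [0.6038, -0.0776, 0.0386]
tool_rot: [0.998, 0.056, 0.0, 0.0]
ft_force: [0.2, 0.6, -1.5]
grip_width: 0.0223
```

carry_out:
  moves:
    - [0,0,0.01,0,-1]
    - [0,0,0.01,0,-1]

```text
clock: 15.35
eef_pos: [0.6036, -0.0776, 0.0372]
tool_rot: [0.998, 0.056, -0.0, 0.0]
ft_force: [-0.0, -0.6, -0.7]
grip_width: 0.0223
```

carry_out:
  moves:
    - [0,0,0.01,0,-1]
    - [0,0,0.01,0,-1]

```text
clock: 15.55
eef_pos: [0.6035, -0.0776, 0.0361]
tool_rot: [0.998, 0.056, -0.0, -0.0]
ft_force: [0.1, -0.2, -0.6]
grip_width: 0.0224
```

carry_out:
  moves:
    - [0,0,0.01,0,-1]
    - [0,0,0.01,0,-1]

```text
clock: 15.75
eef_pos: [0.6036, -0.0776, 0.036]
tool_rot: [0.998, 0.056, 0.0, 0.0]
ft_force: [-1.7, -0.3, 4.2]
grip_width: 0.0229
```

Contact. Release and rise.

carry_out:
  moves:
    - [0,0,-0.01,0,-0.4]
    - [0,0,-0.02,0,-0.3]
    - [0,0,-0.03,0,-0.1]
    - [0,0,-0.04,0,0.1]
    - [0,0,-0.05,0,0.2]
    - [0,0,-0.05,0,0.2]
    - [0,0,-0.2,0,0.2]
    - [0,0,-0.5,0,0.2]
    - [0,0,-0.85,0,0.2]
    - [0,0,-0.85,0,0.2]
    - [0,0,-0.85,0,0.2]

```text
clock: 16.85
eef_pos: [0.6044, -0.0777, 0.1214]
tool_rot: [0.998, 0.056, 0.001, 0.0]
ft_force: [-0.5, 0.1, -1.0]
grip_width: 0.0513
```

```bash
python3 -c "
from h import *
go(.4353,.073,.12,-72.7)
im=imaging.camera('wrist');cv2.imwrite('pics/w8.png',im[:,:,::-1])"
```

```text
t 16.85 pos [ 0.6044 -0.0777  0.1214] psi 6.42 grip 0.0513 F [-0.5  0.1 -1. ] tiltz [ 0.003 -0.    -1.   ]
units tool [-1.512 -1.687  0.009] roll 0.879
```

View pics/w8.png

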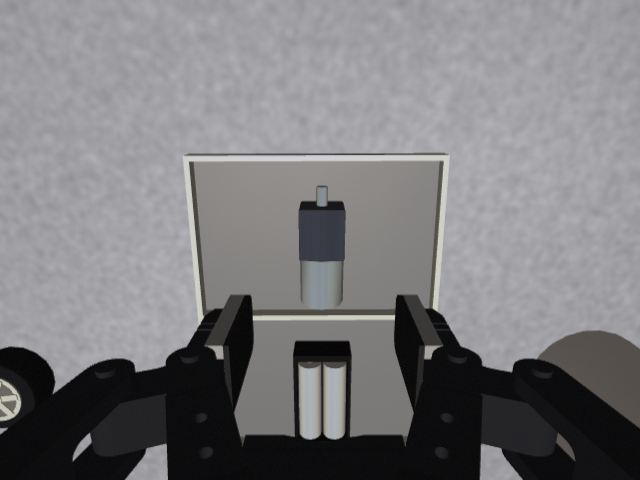

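Motor placed flat and central in its compartment, at (321,247). On to the servo.

carry_out:
  moves:
    - [-0.2,-0.24,0,0,0.2]
    - [-0.45,-0.5,0,0,0.2]
    - [-0.65,-0.7,0,0,0.2]
    - [-0.76,-0.84,0,0,0.2]

```text
clock: 17.3
eef_pos: [0.5152, -0.0017, 0.1182]
tool_rot: [0.998, 0.056, -0.003, -0.0]
ft_force: [-0.5, 1.2, 0.4]
grip_width: 0.0513
```

carry_out:
  moves:
    - [-0.2,-0.24,0,0.09,0.2]
    - [-0.45,-0.5,0,0.18,0.2]
    - [-0.65,-0.7,0,0.27,0.2]
    - [-0.755,-0.845,0,0.36,0.1]
    - [-0.755,-0.845,0,0.45,0.1]
    - [-0.755,-0.845,0,0.54,0.1]
    - [-0.755,-0.845,0,0.63,0.1]
    - [-0.755,-0.845,0,0.72,0.1]
    - [-0.755,-0.845,0,0.81,0.1]
    - [-0.755,-0.845,0,0.88,0.1]
    - [-0.755,-0.845,0,0.88,0.1]
    - [-0.755,-0.845,0,0.88,0.1]

```text
clock: 18.5
eef_pos: [0.4334, 0.0727, 0.1193]
tool_rot: [0.806, -0.592, -0.001, 0.001]
ft_force: [0.5, 0.4, -0.5]
grip_width: 0.0471
```

```bash
python3 -c "
from h import *
go(.4353,.073,.033,-72.7)
im=imaging.camera('wrist');cv2.imwrite('pics/w9.png',im[:,:,::-1])
m=imaging.camera_model('wrist')
a=np.radians(17.3);u=np.array([np.cos(a),np.sin(a),0]);v=np.array([-u[1],u[0],0]);c=np.array([.4353,.073,.029])
print(proj(m,[c+s*.027*u+t*.01*v for s in(1,-1) for t in (1,-1)]).round(1))"
```

```text
t 18.5 pos [0.4334 0.0727 0.1193] psi -72.65 grip 0.0471 F [ 0.5  0.4 -0.5] tiltz [-0.002 -0.    -1.   ]
units tool [ 0.003 -0.021  0.863] roll 0.001
[[303.1 200.3]
 [343.4 200.3]
 [304.3 300.3]
 [342.  300.3]]
```

View pics/w9.png

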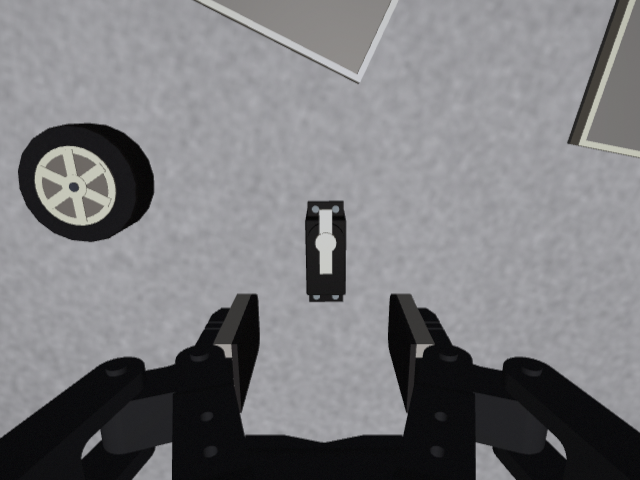

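The servo is at (326,251), about 1 mm right of prediction; correcting for that and descending.

carry_out:
  moves:
    - [0.014,-0.02,0.2,0,0.1]
    - [0.014,-0.02,0.4,0,0.1]
    - [0.014,-0.02,0.6,0,0.1]
    - [0.014,-0.02,0.74,0,0.1]
    - [0.014,-0.02,0.82,0,0]
    - [0.014,-0.02,0.835,0,-0.2]
    - [0.014,-0.02,0.835,0,-0.35]
    - [0.014,-0.02,0.835,0,-1]
    - [0.014,-0.02,0.835,0,-1]
    - [0.014,-0.02,0.835,0,-1]
    - [0.014,-0.02,0.835,0,-1]
    - [0.014,-0.02,0.835,0,-1]

```text
clock: 19.75
eef_pos: [0.4373, 0.0723, 0.0375]
tool_rot: [0.805, -0.593, 0.001, -0.001]
ft_force: [-0.3, -0.1, 5.7]
grip_width: 0.0189
```

carry_out:
  moves:
    - [0,0,-0.1,0,-1]
    - [0,0,-0.3,0,-1]
    - [0,0,-0.5,0,-1]
    - [0,0,-0.7,0,-1]
    - [0,0,-0.8,0,-1]
    - [0,0,-0.8,0,-1]

```text
clock: 20.35
eef_pos: [0.4376, 0.0723, 0.1182]
tool_rot: [0.805, -0.593, 0.001, -0.001]
ft_force: [-0.1, 0.1, -1.3]
grip_width: 0.019
```

```bash
python3 -c "
from h import *
go(.5992,.1204,.115,-7.8)
im=imaging.camera('wrist');cv2.imwrite('pics/w10.png',im[:,:,::-1])"
```

```text
t 20.35 pos [0.4376 0.0723 0.1182] psi -72.78 grip 0.019 F [-0.1  0.1 -1.3] tiltz [ 0.003  0.    -1.   ]
units tool [ 0.019 -1.686  0.038] roll -0.722
```

View pics/w10.png

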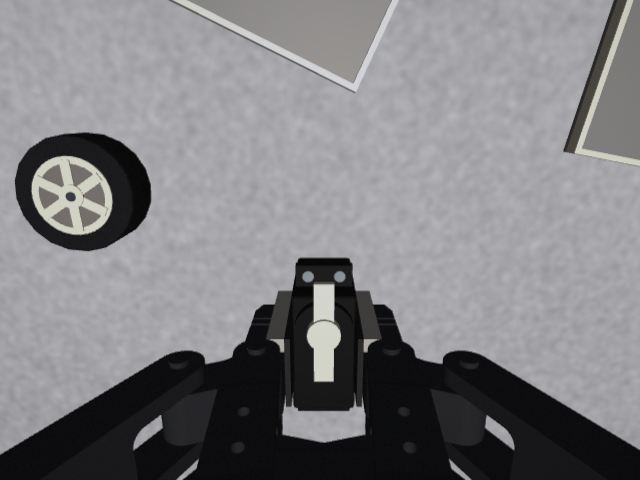

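Servo held upright. Carrying it to tray2's -y compartment.

carry_out:
  moves:
    - [0,-0.15,0,0,-1]
    - [0,-0.4,0,0,-1]
    - [0,-0.65,0,0,-1]
    - [0,-0.84,0,0,-1]

```text
clock: 20.8
eef_pos: [0.5172, 0.0972, 0.1153]
tool_rot: [0.805, -0.593, -0.001, 0.001]
ft_force: [-0.2, 0.4, -0.6]
grip_width: 0.019
```

carry_out:
  moves:
    - [0,-0.2,0,-0.08,-1]
    - [0.01,-0.4,0,-0.16,-1]
    - [0.02,-0.65,0,-0.24,-1]
    - [0.02,-0.845,0,-0.32,-1]
    - [0.02,-0.845,0,-0.4,-1]
    - [0.02,-0.845,0,-0.48,-1]
    - [0.02,-0.845,0,-0.56,-1]
    - [0.02,-0.845,0,-0.64,-1]
    - [0.02,-0.845,0,-0.722,-1]
    - [0.02,-0.845,0,-0.722,-1]
    - [0.02,-0.845,0,-0.722,-1]

```text
clock: 21.9
eef_pos: [0.5974, 0.1199, 0.1154]
tool_rot: [0.998, -0.069, -0.001, 0.0]
ft_force: [0.3, -0.1, -0.4]
grip_width: 0.019
```

```bash
python3 -c "
from h import *
go(.5992,.1204,.043,-7.8)
im=imaging.camera('wrist');cv2.imwrite('pics/w11.png',im[:,:,::-1])
m=imaging.camera_model('wrist')
print(proj(m,[[.5992,.1204,.003]]))"
```

```text
t 21.9 pos [0.5974 0.1199 0.1154] psi -7.95 grip 0.019 F [ 0.3 -0.1 -0.4] tiltz [-0.002 -0.    -1.   ]
units tool [ 0.019 -0.008  0.724] roll -0.002
[[327.06793726 241.60254013]]
```

View pics/w11.png

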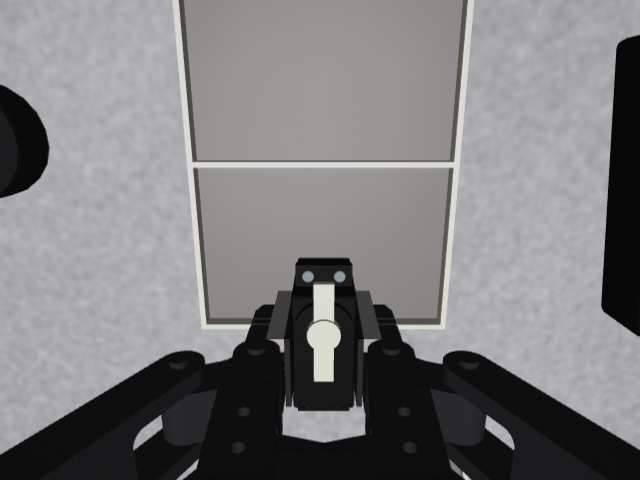

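The compartment centre shows at (325,243), as expected. Lowering.

carry_out:
  moves:
    - [0.01,-0.008,0.15,0,-1]
    - [0.015,-0.008,0.35,0,-1]
    - [0.015,-0.008,0.52,0,-1]
    - [0.015,-0.008,0.64,0,-1]
    - [0.015,-0.008,0.69,0,-1]
    - [0.015,-0.008,0.72,0,-1]
    - [0.015,-0.008,0.735,0,-1]
    - [0.015,-0.008,0.735,0,-1]
    - [0.015,-0.008,0.735,0,-1]

```text
clock: 22.85
eef_pos: [0.6003, 0.1208, 0.0441]
tool_rot: [0.998, -0.068, 0.001, -0.0]
ft_force: [0.7, -0.2, 0.3]
grip_width: 0.019
```

carry_out:
  moves:
    - [0,0,0.01,0,-1]
    - [0,0,0.01,0,-1]

```text
clock: 23.05
eef_pos: [0.5998, 0.1207, 0.0426]
tool_rot: [0.998, -0.068, 0.0, -0.0]
ft_force: [0.5, 0.1, -0.9]
grip_width: 0.0192
```

carry_out:
  moves:
    - [0,0,0.01,0,-1]
    - [0,0,0.01,0,-1]

```text
clock: 23.25
eef_pos: [0.5996, 0.1207, 0.0412]
tool_rot: [0.998, -0.068, -0.0, 0.0]
ft_force: [-0.2, 0.1, -1.6]
grip_width: 0.0191
```

carry_out:
  moves:
    - [0,0,0.01,0,-1]
    - [0,0,0.01,0,-1]

```text
clock: 23.45
eef_pos: [0.5998, 0.1207, 0.0406]
tool_rot: [0.998, -0.068, 0.0, -0.0]
ft_force: [-0.4, -0.2, 2.0]
grip_width: 0.019
```

Contact. Release, rise, then the large wheel.

carry_out:
  moves:
    - [0,0,0,0,-0.45]
    - [0,0,-0.01,0,-0.35]
    - [0,0,-0.01,0,-0.2]
    - [0,0,-0.02,0,0]
    - [0,0,-0.03,0,0.2]
    - [0,0,-0.03,0,0.2]
    - [0,0,-0.2,0,0.2]
    - [0,0,-0.5,0,0.5]
    - [0,0,-0.85,0,0.9]
    - [0,0,-0.85,0,0.9]
    - [0,0,-0.85,0,0.9]

```text
clock: 24.55
eef_pos: [0.6005, 0.1208, 0.1265]
tool_rot: [0.998, -0.068, 0.001, -0.0]
ft_force: [-1.2, 0.0, -1.0]
grip_width: 0.0807
```

```bash
python3 -c "
from h import *
go(.4314,.2018,.12,-7.8)
im=imaging.camera('wrist');cv2.imwrite('pics/w12.png',im[:,:,::-1])"
```

```text
t 24.55 pos [0.6005 0.1208 0.1265] psi -7.8 grip 0.0807 F [-1.2  0.  -1. ] tiltz [ 0.003  0.001 -1.   ]
units tool [-1.785 -0.572  0.061] roll -0.0
```

View pics/w12.png

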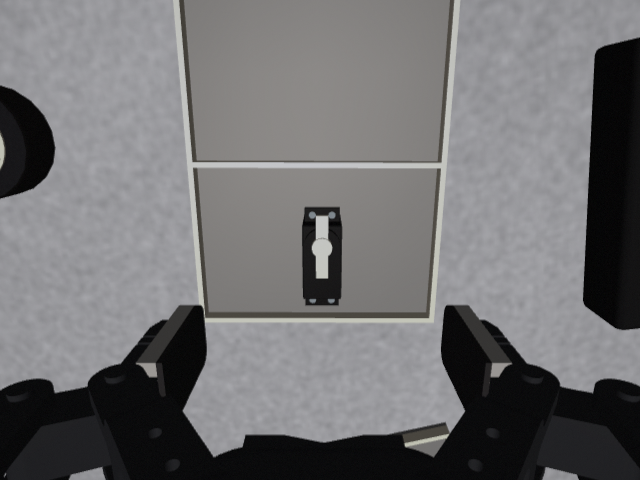

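Servo upright and centred, at (321,255). On to the large wheel.

carry_out:
  moves:
    - [-0.2,-0.06,0,0,0.9]
    - [-0.5,-0.16,0,0,0.9]
    - [-0.75,-0.24,0,0,0.9]
    - [-0.89,-0.285,0,0,0.9]

```text
clock: 25.0
eef_pos: [0.512, 0.1611, 0.1232]
tool_rot: [0.998, -0.068, -0.003, 0.001]
ft_force: [1.0, 0.4, 0.2]
grip_width: 0.0812
```

carry_out:
  moves:
    - [-0.25,-0.08,0,0,0.9]
    - [-0.5,-0.16,0,0,0.9]
    - [-0.75,-0.24,0,0,0.9]
    - [-0.895,-0.285,0.05,0,0.9]
    - [-0.895,-0.285,0.05,0,0.9]
    - [-0.895,-0.285,0.05,0,0.9]

```text
clock: 25.6
eef_pos: [0.4302, 0.2011, 0.1195]
tool_rot: [0.998, -0.068, -0.001, 0.001]
ft_force: [1.0, 0.0, 0.8]
grip_width: 0.0812
```

```bash
python3 -c "
from h import *
go(.4314,.2018,.031,-7.8)
im=imaging.camera('wrist');cv2.imwrite('pics/w13.png',im[:,:,::-1])
m=imaging.camera_model('wrist')
print(proj(m,[[.4314,.2018,.026],[.4314,.2318,.026],[.4614,.2018,.026]]))"
```

```text
t 25.6 pos [0.4302 0.2011 0.1195] psi -7.77 grip 0.0812 F [1.  0.  0.8] tiltz [-0.001 -0.001 -1.   ]
units tool [ 0.012 -0.009  0.885] roll 0.0
[[324.72433144 252.00199638]
 [316.6589075  195.70084893]
 [382.06895659 244.55560079]]
```

View pics/w13.png

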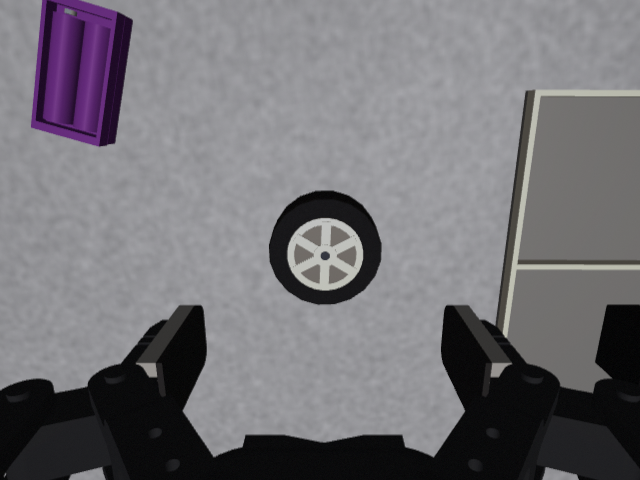

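The wheel is at (325,250), centred. I descend a little lower for it because the pads sit farther back at this width.

carry_out:
  moves:
    - [0.012,0,0.2,0,0.9]
    - [0.012,0,0.4,0,0.9]
    - [0.012,0,0.6,0,0.9]
    - [0.012,0,0.76,0,0.9]
    - [0.012,0,0.87,0,0.9]
    - [0.012,0,0.92,0,0.8]
    - [0.012,0,0.92,0,0.6]
    - [0.012,0,0.92,0,0.5]
    - [0.012,0,0.92,0,-1]
    - [0.012,0,0.92,0,-1]
    - [0.012,0,0.92,0,-1]
    - [0.012,0,0.92,0,-1]
    - [0.012,0,0.92,0,-1]

```text
clock: 26.95
eef_pos: [0.4326, 0.2016, 0.0296]
tool_rot: [0.998, -0.068, 0.001, -0.0]
ft_force: [-1.6, -0.7, 5.9]
grip_width: 0.0576
```

carry_out:
  moves:
    - [0,0,-0.1,0,-1]
    - [0,0,-0.3,0,-1]
    - [0,0,-0.5,0,-1]
    - [0,0,-0.7,0,-1]
    - [0,0,-0.85,0,-1]
    - [0,0,-0.85,0,-1]

```text
clock: 27.55
eef_pos: [0.4335, 0.2021, 0.116]
tool_rot: [0.998, -0.068, 0.002, -0.001]
ft_force: [1.0, -0.2, -0.8]
grip_width: 0.0578
```

```bash
python3 -c "
from h import *
go(.6238,-.263,.12,6.4)
im=imaging.camera('wrist');cv2.imwrite('pics/w14.png',im[:,:,::-1])"
```

```text
t 27.55 pos [0.4335 0.2021 0.116 ] psi -7.8 grip 0.0578 F [ 1.  -0.2 -0.8] tiltz [ 0.005  0.002 -1.   ]
units tool [ 2.516  4.35  -0.041] roll -0.158
```

View pics/w14.png

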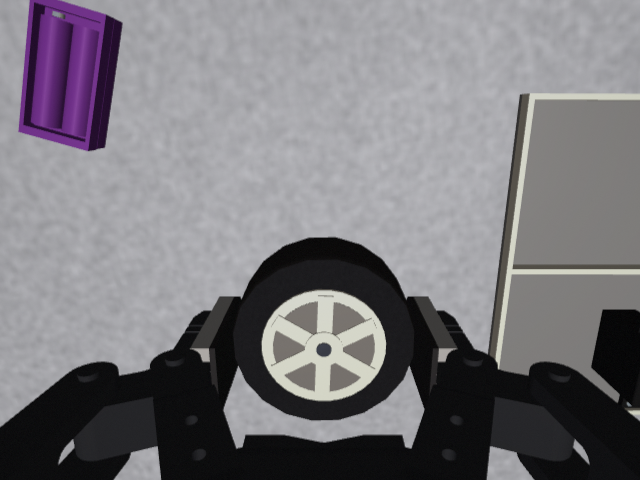

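Large wheel held well. Carrying it to tray3's -y compartment.

carry_out:
  moves:
    - [0.08,0.14,0,0,-1]
    - [0.22,0.38,-0.03,0,-1]
    - [0.38,0.65,-0.04,0,-1]
    - [0.5,0.87,-0.05,0,-1]

```text
clock: 28.0
eef_pos: [0.4693, 0.107, 0.1173]
tool_rot: [0.998, -0.068, -0.001, 0.0]
ft_force: [-0.5, 0.8, -1.6]
grip_width: 0.058
```

carry_out:
  moves:
    - [0.15,0.26,0,0,-1]
    - [0.3,0.52,0,0,-1]
    - [0.42,0.73,0,0,-1]
    - [0.5,0.87,0,0,-1]

```text
clock: 28.4
eef_pos: [0.507, 0.0136, 0.1171]
tool_rot: [0.998, -0.069, -0.001, 0.0]
ft_force: [1.0, 0.3, -1.3]
grip_width: 0.0582
```

carry_out:
  moves:
    - [0.15,0.26,0,0,-1]
    - [0.3,0.52,0,0,-1]
    - [0.42,0.73,0,0,-1]
    - [0.5,0.87,0,0,-1]

```text
clock: 28.8
eef_pos: [0.5447, -0.0792, 0.117]
tool_rot: [0.998, -0.069, -0.001, 0.0]
ft_force: [-0.4, 0.1, -1.3]
grip_width: 0.0579
```

carry_out:
  moves:
    - [0.15,0.26,0,0,-1]
    - [0.3,0.52,0,0,-1]
    - [0.42,0.73,0,0,-1]
    - [0.5,0.87,0,0,-1]

```text
clock: 29.2
eef_pos: [0.5827, -0.172, 0.1172]
tool_rot: [0.998, -0.068, -0.001, -0.0]
ft_force: [0.1, 0.2, -1.2]
grip_width: 0.0579
```

carry_out:
  moves:
    - [0.15,0.26,0,-0.05,-1]
    - [0.3,0.52,0,-0.1,-1]
    - [0.42,0.73,0,-0.158,-1]
    - [0.51,0.87,0,-0.158,-1]
    - [0.51,0.87,0,-0.158,-1]
    - [0.51,0.87,0,-0.158,-1]

```text
clock: 29.8
eef_pos: [0.6207, -0.2633, 0.117]
tool_rot: [0.998, 0.056, -0.001, -0.001]
ft_force: [-0.4, 0.4, 0.2]
grip_width: 0.058
```

```bash
python3 -c "
from h import *
go(.6238,-.263,.036,6.4)
im=imaging.camera('wrist');cv2.imwrite('pics/w15.png',im[:,:,::-1])
m=imaging.camera_model('wrist')
print(proj(m,[[.6238,-.263,.003]]))"
```

```text
t 29.8 pos [ 0.6207 -0.2633  0.117 ] psi 6.41 grip 0.058 F [-0.4  0.4  0.2] tiltz [-0.002  0.001 -1.   ]
units tool [0.032 0.002 0.81 ] roll 0.0
[[329.91325023 243.383335  ]]
```

View pics/w15.png

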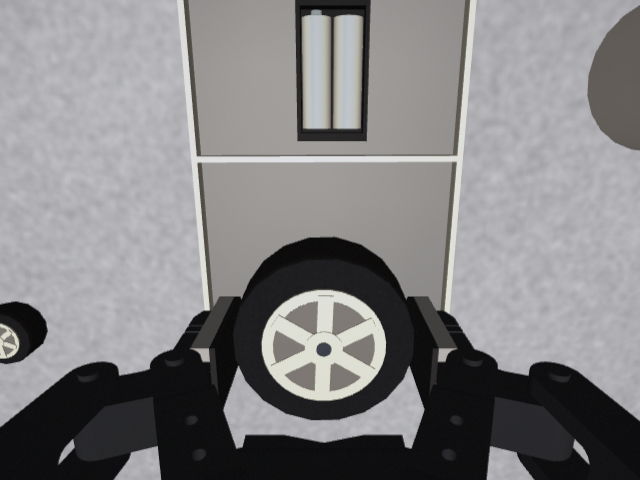

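The compartment is centred near (328,241), as predicted. Lowering.

carry_out:
  moves:
    - [0.02,0,0.15,0,-1]
    - [0.025,0,0.35,0,-1]
    - [0.025,0,0.55,0,-1]
    - [0.025,0,0.68,0,-1]
    - [0.025,0,0.76,0,-1]
    - [0.025,0,0.8,0,-1]
    - [0.025,0,0.82,0,-1]
    - [0.025,0,0.82,0,-1]
    - [0.025,0,0.82,0,-1]

```text
clock: 30.75
eef_pos: [0.6245, -0.2638, 0.0372]
tool_rot: [0.998, 0.056, 0.001, 0.0]
ft_force: [-0.4, 0.8, -0.3]
grip_width: 0.058
```

carry_out:
  moves:
    - [0,0,0.01,0,-1]
    - [0,0,0.01,0,-1]

```text
clock: 30.95
eef_pos: [0.6241, -0.2637, 0.0357]
tool_rot: [0.998, 0.056, 0.0, 0.0]
ft_force: [0.3, -0.5, -1.1]
grip_width: 0.058
```

carry_out:
  moves:
    - [0,0,0.01,0,-1]
    - [0,0,0.01,0,-1]

```text
clock: 31.15
eef_pos: [0.6239, -0.2635, 0.0342]
tool_rot: [0.998, 0.056, -0.0, -0.0]
ft_force: [-0.1, -0.1, -0.1]
grip_width: 0.0583
```

carry_out:
  moves:
    - [0,0,0.01,0,-1]
    - [0,0,0.01,0,-1]

```text
clock: 31.35
eef_pos: [0.6238, -0.2635, 0.0331]
tool_rot: [0.998, 0.056, -0.0, -0.0]
ft_force: [0.2, -0.5, -1.5]
grip_width: 0.0579
```

carry_out:
  moves:
    - [0,0,0.01,0,-1]
    - [0,0,0.01,0,-1]

```text
clock: 31.55
eef_pos: [0.624, -0.2636, 0.0327]
tool_rot: [0.998, 0.056, 0.0, 0.0]
ft_force: [0.3, 0.3, 2.1]
grip_width: 0.0579
```

Contact. Release and rise, then the small wheel.

carry_out:
  moves:
    - [0,0,0,0,0.4]
    - [0,0,-0.01,0,0.5]
    - [0,0,-0.01,0,0.65]
    - [0,0,-0.02,0,0.8]
    - [0,0,-0.03,0,0.8]
    - [0,0,-0.03,0,0.8]
    - [0,0,-0.2,0,0.8]
    - [0,0,-0.5,0,0.8]
    - [0,0,-0.9,0,0.7]
    - [0,0,-0.9,0,0.5]
    - [0,0,-0.9,0,0.3]

```text
clock: 32.65
eef_pos: [0.6249, -0.264, 0.1241]
tool_rot: [0.998, 0.056, 0.002, 0.001]
ft_force: [0.9, -0.4, -0.5]
grip_width: 0.0556
```

```bash
python3 -c "
from h import *
go(.4432,-.3363,.12,6.4)
im=imaging.camera('wrist');cv2.imwrite('pics/w16.png',im[:,:,::-1])"
```

```text
t 32.65 pos [ 0.6249 -0.264   0.1241] psi 6.42 grip 0.0556 F [ 0.9 -0.4 -0.5] tiltz [ 0.003 -0.001 -1.   ]
units tool [-1.886  0.516  0.036] roll 0.0
```

View pics/w16.png

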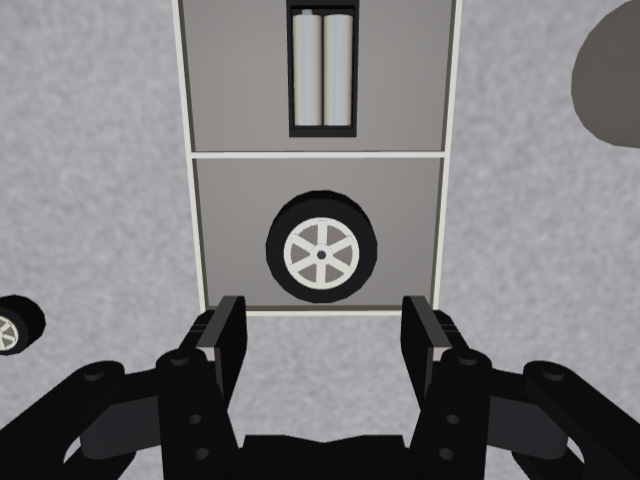

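Large wheel flat and centred, at (321,248). On to the small wheel.

carry_out:
  moves:
    - [-0.25,0.07,0,0,0.3]
    - [-0.55,0.15,0,0,0.3]
    - [-0.8,0.22,0,0,0.3]
    - [-0.945,0.26,0,0,0.3]

```text
clock: 33.1
eef_pos: [0.5296, -0.2998, 0.12]
tool_rot: [0.998, 0.055, -0.002, -0.001]
ft_force: [0.9, 0.5, 0.4]
grip_width: 0.0557
```

carry_out:
  moves:
    - [-0.25,0.07,0,0,0.3]
    - [-0.55,0.15,0,0,0.3]
    - [-0.8,0.22,0,0,0.3]
    - [-0.945,0.26,0,0,0.3]
    - [-0.945,0.26,0,0,0.3]
    - [-0.945,0.26,0,0,0.3]

```text
clock: 33.7
eef_pos: [0.4422, -0.3362, 0.1218]
tool_rot: [0.998, 0.056, 0.0, -0.0]
ft_force: [0.8, -0.3, 0.3]
grip_width: 0.0555
```

```bash
python3 -c "
from h import *
go(.4432,-.3363,.029,6.4)
im=imaging.camera('wrist');cv2.imwrite('pics/w17.png',im[:,:,::-1])
m=imaging.camera_model('wrist')
print(proj(m,[[.4432,-.3363,.018],[.4432,-.3193,.018],[.4602,-.3363,.018]]))"
```

```text
t 33.7 pos [ 0.4422 -0.3362  0.1218] psi 6.4 grip 0.0555 F [ 0.8 -0.3  0.3] tiltz [ 0.     0.001 -1.   ]
units tool [0.009 0.003 0.928] roll 0.0
[[324.89196999 248.16412313]
 [328.50808311 218.00887008]
 [355.81951546 251.50223133]]
```

View pics/w17.png

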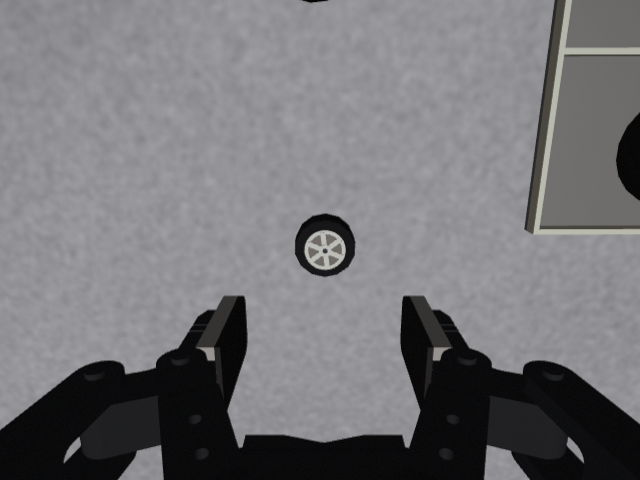

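The small wheel is at (325,249), within 2 px of prediction. Descending and gripping.

carry_out:
  moves:
    - [0.008,0.005,0.2,0,0.2]
    - [0.008,0.005,0.4,0,0.2]
    - [0.008,0.005,0.6,0,0.2]
    - [0.008,0.005,0.78,0,0.2]
    - [0.008,0.005,0.88,0,0.2]
    - [0.008,0.005,0.93,0,0.1]
    - [0.008,0.005,0.93,0,0]
    - [0.008,0.005,0.93,0,-0.1]
    - [0.008,0.005,0.93,0,-1]
    - [0.008,0.005,0.93,0,-1]
    - [0.008,0.005,0.93,0,-1]
    - [0.008,0.005,0.93,0,-1]
    - [0.008,0.005,0.93,0,-1]

```text
clock: 35.05
eef_pos: [0.4436, -0.3373, 0.0306]
tool_rot: [0.998, 0.056, 0.001, 0.001]
ft_force: [-1.0, 0.9, 6.2]
grip_width: 0.0314
```

carry_out:
  moves:
    - [0,0,-0.1,0,-1]
    - [0,0,-0.3,0,-1]
    - [0,0,-0.5,0,-1]
    - [0,0,-0.7,0,-1]
    - [0,0,-0.88,0,-1]
    - [0,0,-0.88,0,-1]

```text
clock: 35.65
eef_pos: [0.4442, -0.338, 0.1204]
tool_rot: [0.998, 0.056, 0.002, 0.002]
ft_force: [1.0, -0.1, -0.9]
grip_width: 0.0314
```

```bash
python3 -c "
from h import *
go(.6119,.2132,.12,-7.8)
im=imaging.camera('wrist');cv2.imwrite('pics/w18.png',im[:,:,::-1])"
```

```text
t 35.65 pos [ 0.4442 -0.338   0.1204] psi 6.41 grip 0.0314 F [ 1.  -0.1 -0.9] tiltz [ 0.004 -0.004 -1.   ]
units tool [ 2.282 -5.29  -0.009] roll 0.158
```

View pics/w18.png

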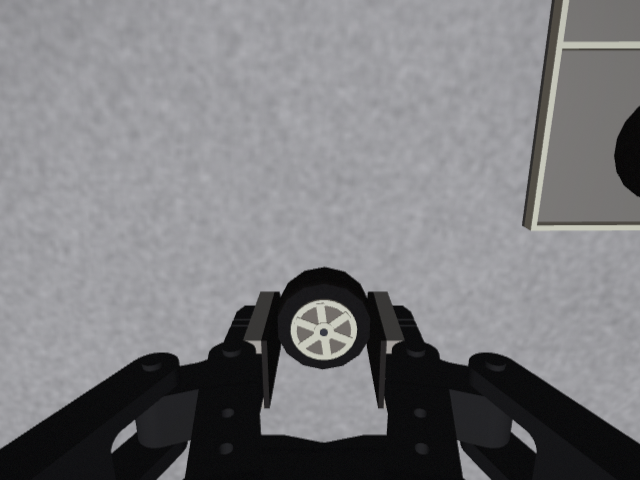

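Small wheel held. Carrying it to tray2's +y compartment in six steps.

carry_out:
  moves:
    - [0.06,-0.14,0,0,-1]
    - [0.18,-0.4,0,0,-1]
    - [0.28,-0.66,0,0,-1]
    - [0.38,-0.88,0,0,-1]

```text
clock: 36.1
eef_pos: [0.4697, -0.2423, 0.1156]
tool_rot: [0.998, 0.056, -0.002, -0.001]
ft_force: [0.3, -0.4, -0.7]
grip_width: 0.0313
```

carry_out:
  moves:
    - [0.12,-0.28,0,0,-1]
    - [0.22,-0.52,0,0,-1]
    - [0.31,-0.73,0,0,-1]
    - [0.38,-0.88,0,0,-1]

```text
clock: 36.5
eef_pos: [0.4976, -0.1504, 0.1157]
tool_rot: [0.998, 0.057, -0.002, -0.001]
ft_force: [0.2, -0.4, -0.6]
grip_width: 0.0315
```

carry_out:
  moves:
    - [0.12,-0.28,0,0,-1]
    - [0.22,-0.52,0,0,-1]
    - [0.31,-0.73,0,0,-1]
    - [0.38,-0.88,0,0,-1]

```text
clock: 36.9
eef_pos: [0.5254, -0.059, 0.1157]
tool_rot: [0.998, 0.057, -0.002, -0.001]
ft_force: [1.2, 0.3, -0.5]
grip_width: 0.0311
```

carry_out:
  moves:
    - [0.12,-0.28,0,0,-1]
    - [0.22,-0.52,0,0,-1]
    - [0.31,-0.73,0,0,-1]
    - [0.38,-0.88,0,0,-1]

```text
clock: 37.3
eef_pos: [0.5533, 0.0324, 0.1157]
tool_rot: [0.998, 0.057, -0.002, -0.0]
ft_force: [0.1, -0.6, -0.6]
grip_width: 0.0316
```

carry_out:
  moves:
    - [0.12,-0.28,0,0,-1]
    - [0.22,-0.52,0,0,-1]
    - [0.31,-0.73,0,0,-1]
    - [0.38,-0.88,0,0,-1]

```text
clock: 37.7
eef_pos: [0.5818, 0.1235, 0.1162]
tool_rot: [0.998, 0.057, -0.001, 0.0]
ft_force: [0.2, -0.4, -1.0]
grip_width: 0.0313
```

carry_out:
  moves:
    - [0.12,-0.28,0,0.05,-1]
    - [0.22,-0.52,0,0.1,-1]
    - [0.31,-0.73,0,0.158,-1]
    - [0.38,-0.88,0,0.158,-1]
    - [0.38,-0.88,0,0.158,-1]
    - [0.38,-0.88,0,0.158,-1]

```text
clock: 38.3
eef_pos: [0.6096, 0.2132, 0.1164]
tool_rot: [0.998, -0.068, -0.001, 0.001]
ft_force: [-0.5, 0.0, -0.2]
grip_width: 0.0315
```

```bash
python3 -c "
from h import *
go(.6119,.2132,.036,-7.8)
im=imaging.camera('wrist');cv2.imwrite('pics/w19.png',im[:,:,::-1])
m=imaging.camera_model('wrist')
print(proj(m,[[.6119,.2132,.003]]))"
```

```text
t 38.3 pos [0.6096 0.2132 0.1164] psi -7.78 grip 0.0315 F [-0.5  0.  -0.2] tiltz [-0.002 -0.001 -1.   ]
units tool [ 0.024 -0.004  0.804] roll 0.0
[[328.11794452 240.68214309]]
```

View pics/w19.png

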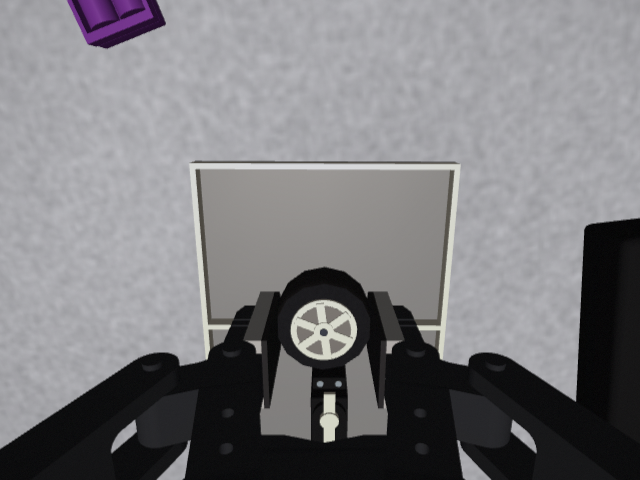

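carry_out:
  moves:
    - [0.02,0,0.15,0,-1]
    - [0.02,0,0.35,0,-1]
    - [0.02,0,0.55,0,-1]
    - [0.02,0,0.68,0,-1]
    - [0.02,0,0.76,0,-1]
    - [0.02,0,0.8,0,-1]
    - [0.02,0,0.81,0,-1]
    - [0.02,0,0.81,0,-1]
    - [0.02,0,0.81,0,-1]

```text
clock: 39.25
eef_pos: [0.613, 0.2134, 0.0372]
tool_rot: [0.998, -0.068, 0.001, -0.0]
ft_force: [0.6, 1.3, -0.6]
grip_width: 0.0315
```

carry_out:
  moves:
    - [0,0,0.01,0,-1]
    - [0,0,0.01,0,-1]

```text
clock: 39.45
eef_pos: [0.6125, 0.2133, 0.0357]
tool_rot: [0.998, -0.068, 0.0, -0.0]
ft_force: [-0.2, -0.2, -0.4]
grip_width: 0.0317
```

carry_out:
  moves:
    - [0,0,0.01,0,-1]
    - [0,0,0.01,0,-1]

```text
clock: 39.65
eef_pos: [0.6122, 0.2132, 0.0342]
tool_rot: [0.998, -0.068, -0.0, 0.0]
ft_force: [-1.3, 0.0, 0.0]
grip_width: 0.0315
```

carry_out:
  moves:
    - [0,0,0.01,0,-1]
    - [0,0,0.01,0,-1]

```text
clock: 39.85
eef_pos: [0.6124, 0.2132, 0.0337]
tool_rot: [0.998, -0.068, 0.0, -0.0]
ft_force: [-1.2, -0.1, 1.7]
grip_width: 0.0312
```

carry_out:
  moves:
    - [0,0,0.006,0,-1]
    - [0,0,0.006,0,-1]

```text
clock: 40.05
eef_pos: [0.6124, 0.2132, 0.0336]
tool_rot: [0.998, -0.068, 0.0, -0.0]
ft_force: [-2.9, -1.2, 5.8]
grip_width: 0.0315
```

Contact. Release, rise, then back away so the top camera can see.

carry_out:
  moves:
    - [0,0,-0.01,0,-0.2]
    - [0,0,-0.015,0,-0.1]
    - [0,0,-0.02,0,0.1]
    - [0,0,-0.03,0,0.2]
    - [0,0,-0.04,0,0.3]
    - [0,0,-0.04,0,0.3]
    - [0,0,-0.2,0,0.3]
    - [0,0,-0.5,0,0.3]
    - [0,0,-0.9,0,0.3]
    - [0,0,-0.9,0,0.3]

```text
clock: 41.05
eef_pos: [0.6161, 0.2145, 0.1295]
tool_rot: [0.998, -0.068, 0.006, -0.002]
ft_force: [0.4, 0.7, 0.5]
grip_width: 0.0553
```

```bash
python3 -c "
from h import *
go(.6119,.2132,.12,-7.8)
im=imaging.camera('wrist');cv2.imwrite('pics/w20.png',im[:,:,::-1])"
```

```text
t 41.05 pos [0.6161 0.2145 0.1295] psi -7.81 grip 0.0553 F [0.4 0.7 0.5] tiltz [ 0.011  0.004 -1.   ]
units tool [-0.041  0.019  0.095] roll -0.0
```

View pics/w20.png

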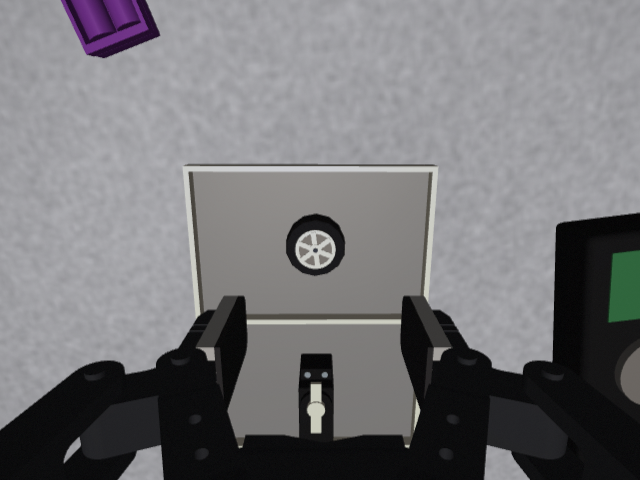

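carry_out:
  moves:
    - [-0.3,0,-0.3,0,0.3]
    - [-0.6,0,-0.6,0,0.3]
    - [-0.95,0,-0.9,0,0.3]

```text
clock: 41.4
eef_pos: [0.5168, 0.2257, 0.2115]
tool_rot: [0.998, -0.068, -0.002, 0.001]
ft_force: [0.7, 1.1, 0.2]
grip_width: 0.0555
```

carry_out:
  moves:
    - [-0.3,0,0,0,0.3]
    - [-0.6,0,0,0,0.3]
    - [-0.95,0,0,0,0.3]

```text
clock: 41.7
eef_pos: [0.4227, 0.2388, 0.2118]
tool_rot: [0.998, -0.068, -0.0, 0.0]
ft_force: [-0.4, 1.2, 0.2]
grip_width: 0.0559
```

carry_out:
  moves:
    - [-0.3,0,0,0,0.3]
    - [-0.6,0,0,0,0.3]
    - [-0.95,0,0,0,0.3]
    - [-0.95,0,0,0,0.3]
    - [-0.95,0,0,0,0.3]

```text
clock: 42.2
eef_pos: [0.3293, 0.2518, 0.2122]
tool_rot: [0.998, -0.067, -0.0, 0.0]
ft_force: [0.7, -0.3, 0.1]
grip_width: 0.0557
```

```bash
python3 -c "
from h import *
for n in ('top','scene'):
    im=imaging.camera(n);cv2.imwrite(f'pics/{n}9.png',im[:,:,::-1])
print(bot.get_obs()['clock'])"
```

```text
42.3
```

View pics/top9.png

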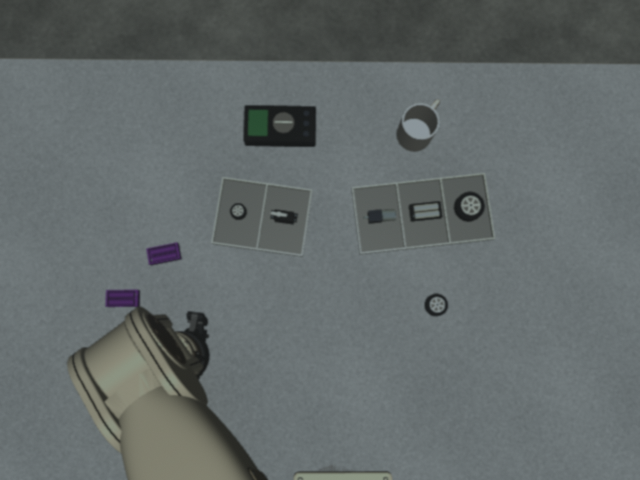

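View pics/scene9.png

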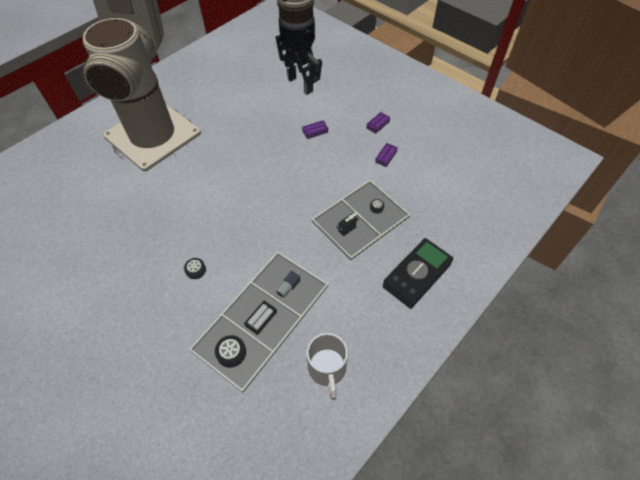

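All five parts are in place: small wheel (238,211), servo (284,216), motor (381,215), battery (426,211) and large wheel (469,206). The medium wheel, mug and multimeter have not moved. I'll put numbers on the offsets before handing in.

Run:
```python
from h import *
m=imaging.camera_model("top"); a=cv2.imread("pics/top0.png"); b=cv2.imread("pics/top9.png")
d=cv2.absdiff(a,b).max(2)
for n,(x,y),h,c,yaw in [("small",(238,211),.012,(.6119,.2132),-7.8),("servo",(284,216),.0215,(.5992,.1204),-7.8),("motor",(381,215),.015,(.6032,-.0777),6.4),("batt",(426,211),.012,(.6135,-.1702),6.4),("large",(469,206),.016,(.6238,-.263),6.4)]:
    k=np.zeros_like(d); k[y-22:y+22,x-22:x+22]=(d[y-22:y+22,x-22:x+22]>10)
    k=cv2.morphologyEx(k,cv2.MORPH_CLOSE,np.ones((3,3)))
    p=max(cv2.findContours(k,0,1)[0],key=cv2.contourArea); r=cv2.minAreaRect(p)
    w=cast(m,r[0],h)[0,:2]-c; t=np.radians(yaw); print(n,(1000*np.array([w[0]*np.cos(t)+w[1]*np.sin(t),-w[0]*np.sin(t)+w[1]*np.cos(t)])).round(1),"mm",np.round(r[1],1))
for s in [(slice(90,160),slice(230,450)),(slice(285,325),slice(415,455))]: print("fixed diff max",d[s].max())
```

```text
small [1.  1.1] mm [17.7 17. ]
servo [ 1.1 -0. ] mm [28. 14.]
motor [ 0.  -2.1] mm [14. 27.]
batt [ 1.2 -3.3] mm [18.9 33.8]
large [ 0.6 -0.6] mm [29.7 31.8]
fixed diff max 6
fixed diff max 5
```

```bash
python3 -c "
from workcell import order
print(order.job_done())"
```

```text
the job is handed in; nothing more can be done
None
```

Both kits are made up and the job is handed in, with the robot's clock at about 42 s of the 115 s allowed.

- **Three-compartment tray:** the gear motor is in the +y compartment, the battery holder in the middle one and the large wheel in the −y one.
- **Two-compartment tray:** the servo is in the −y compartment and the small wheel in the +y one.

| Part | Final offset from compartment centre (tray x, y) |
|---|---|
| Small wheel | 1.0, 1.1 mm |
| Servo | 1.1, 0.0 mm |
| Gear motor | 0.0, −2.1 mm |
| Battery holder | 1.2, −3.3 mm |
| Large wheel | 0.6, −0.6 mm |

These come from a last top-camera picture, with the 2 mm calibration uncertainty on top; the limit is 15 mm. All five parts look flat and upright in the pictures. I did not measure tilt or underside height directly.

The medium wheel, mug and multimeter show no change between the first and last top pictures. I left the purple look-alikes alone, and the arm was clear of everything at hand-in.

No check failed. The wrist force read about 5–6 N upward each time the gripper closed on a part. It happened with the servo too, where the fingertips were well above the table, so I took it as an effect of closing rather than contact.

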